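# Stand a test coupon on edge in its carrying tray

### The arm

A 7-joint arm with a two-finger parallel gripper is mounted at the origin on a cart in front of the work surface, level with it; the furniture and walls round the work are solid. World frame = base frame: x ahead of the robot, y to its left, z up, the work surface at z = 0. Lengths are in m, angles in degrees, forces in N, time in s.
With the tool pointing down it reaches from about 0.35 to 0.9 m from the base axis. Payload 7.2 kg.
Tool frame: the origin (TCP) lies midway between the tips of the shut fingers; the grasp point (between the pads) lies 19 mm behind it; y points along the fingers, z is the direction in which the jaws open and shut, and the axes are right-handed (so a half turn about y gives the same grasp; the last joint's range is limited). The gripper opens to 85 mm and grips with 20 to 120 N. Pads are 22 mm wide; open, the fingers measure 114 mm over their backs; the gripper's body (76 mm by 85 mm) begins 54 mm behind the grasp point. The pads swing forward as they close: fully open they stand 13 mm farther back than shut.
Start: joints at [67.139, 23.554, -0.728, 91.456, 0.321, 64.991, -4.71], TCP at [0.203, -0.591, 0.231] pointing down, gripper open.
Joint ranges: [-169.25, 169.25], [-16.82, 113.86], [-84.01, 82.57], [7.8, 145.47], [-59.2, 239.2], [7.22, 106.19], [-163.78, 163.78]. Speed limits (degrees/s): [136.94, 136.94, 172.46, 172.46, 180, 180, 180].

### API

Orientations are given as a 3x3 rotation matrix whose columns are the frame's x, y, z axes.
In Python, from station import observe, read_camera, camera_params, hand_in gives the robot as it stands.
- The arm moves only by the tool send_rows, never from a script. Its argument "motion" is one flat list of numbers, 5 for each row, row after row: the shift along the tool's x, y, z in cm, then the turn about the tool's y in degrees, then the closure, from 0 (fully open) to 1 (shut). In form: [dx, dy, dz, spin, grip, dx, dy, dz, spin, grip, ...]. A call has 1 to 5 rows; each row shifts and turns the pose as measured when the row begins, along the tool's axes as they then stand; what a row does not reach is not made up. A row lasts 1/10 s, in which the tool goes at most 50 mm and 8.59 degrees, less where a joint would pass 70% of its speed; a pose out of reach is approached as far as the arm can. A call is refused whole if a number of a shift passes 5 or a number of a turn 8.59, either way. A call with a gripper value outside its range is refused whole. The fingers move at their own pace and stop on an object; "grip_force" is the grip in N (left out, the last holds). Time passes only in rows, so rows that do not move let the fingers close. It gives the time, the measured TCP pose, the force and the opening at its end, in the units of the state.
- observe(): the state, without advancing time (a new reading comes with each control period).
- read_camera(name): name is "scene" or "top"; returns the picture (420x560x3 uint8, blue, green, red); there is no depth.
- camera_params(name): a dict with "fx", "fy", "cx", "cy" (pixels), "rvec" (rotation vector, rad) and "tvec" (3), from world to camera coordinates, as OpenCV has them. Camera axes: x right, y down, z forward; pixel columns grow to the right and rows downward; lengths in m; the calibration is good to about 2 mm. A picture is of the moment at which its call begins. camera_params takes no time and is no camera call.
- hand_in(): hands the job in, once; it reports no verdict.
The state is a dict: "clock": time; "qpos": joint angles; "joint_velocities": joint speeds; "joint_torque": joint torques, N m; "position": TCP position; "tcp_rot": TCP orientation; "ft_force": force on the tool from outside, world axes, zero at the start; "wrist_torque": the same for the moment, N m; "width": finger opening in m.
Only numpy, scipy, OpenCV 4.12 (cv2) and the standard library are available. Lean on these libraries where they do the work, as an engineer would, in place of code of your own. Each camera call takes 0.05 s, during which the arm holds its last target.

### The job

Get the test coupon ready to be carried to the spectrometer: first lay the aluminium angle bracket on its foot, flat on the floor of the small open tray. Then take the flat steel coupon off its sloping rest and stand it upright on one of its narrow ends on the bracket's foot, inside the tray, one broad face towards the bracket's upright web; it must stand plumb by itself, not lean. Leave the brass bush, the weight and the loupe where they are.

Things in the scene. Friction and masses are not known exactly. Their poses are not given: they have to be found in the camera images.
- coupon_mid (a point): Centre of the flat steel coupon, 12 x 32 x 80 mm (x thickness, y width, z length; ends alike, a small dark hole near each), 0.10 to 0.20 kg. It starts leaning on the rest: z 35 degrees from vertical, upper end leaning to the robot's right, broad face on the sloping back. Its upper 34 mm stick out free, with room for a finger beneath. Standing on end, its centre is 40 mm above what it stands on.
- rest_corner (a point): Inner corner of the light plywood rest fixed to the worktop, 30 mm up: here the coupon's lower end stands on a 13 mm toe. z up; the sloping back rises from here towards its -x (the robot's right), 35 degrees from vertical, 46 mm long, 44 wide, 5 thick. Foot plate 74 x 56 x 6 mm.
- tray_floor (a point): Centre of the inner floor of the open grey plastic tray fixed to the worktop. Inside 57 mm along its x, 40 mm along its y; walls 4 mm thick, tops 14 mm above this floor, which is 4 mm above the worktop. z up; x within 0.5 rad of straight ahead. A screwed ear, 7 mm high with its screw, reaches 49 mm out at each end along x.
- bracket_mid (a point): Middle of the aluminium angle bracket (L-shaped, 28 x 50 x 38 mm in x, y, z; 0.06 to 0.1 kg), 19 mm above its underside. Starts on its foot, z up. Foot 28 x 50 x 8 mm; web 8 mm thick (y +17 to +25 mm), 28 mm wide, top 38 mm above the underside. In the tray its y lies along the tray's x, web at either end; the coupon does not fit on the tray floor beside it.
- brass_bush: Bystander: plain brass bush, 30 mm across, 26 mm high. Origin: centre of its underside.
- weight: Bystander: grey calibration weight with a knob on top, 29 mm across, 48 mm high. Origin: centre of its underside.
- loupe: Bystander: black round loupe, 38 mm across, 30 mm high. Origin: centre of its underside.

How it is judged (in metres and radians):
On the way:
1. the bracket lies flat on the tray floor, let go, before the coupon is put in (angle between bracket_mid's own z axis and vertical below 0.07 rad and z of bracket_mid in the frame of tray_floor between 0.016 and 0.0215 m and horizontal distance between bracket_mid and tray_floor below 0.012 m and contact force between the fingers and bracket below 0.05 N and horizontal distance between coupon_mid and tray_floor above 0.08 m), for 0.2 s.
At the end, for the whole second after the job is handed in: The bracket lies flat (within 4 degrees) on the tray floor, its middle within 12 mm of the tray's centre; the coupon stands on a narrow end on the bracket's foot within the tray, plumb within 3.4 degrees, a broad face towards the web within 20 degrees; both are released and at rest (angle between bracket_mid's own z axis and vertical below 0.07 rad and z of bracket_mid in the frame of tray_floor between 0.016 and 0.0215 m and horizontal distance between bracket_mid and tray_floor below 0.012 m and angle between the z axis of coupon_mid and the z axis of tray_floor, either way round below 0.06 rad and angle between the x axis of coupon_mid and the y axis of bracket_mid, either way round below 0.35 rad and z of coupon_mid in the frame of bracket_mid between 0.0265 and 0.0315 m and y of coupon_mid in the frame of bracket_mid between -0.022 and 0.0135 m and x of coupon_mid in the frame of bracket_mid between -0.012 and 0.012 m and linear speed of each of coupon, bracket below 0.02 m/s and angular speed of each of coupon, bracket below 0.2 rad/s); the robot touches nothing.
It fails at once if the brass bush, the weight or the loupe is moved more than 15 mm (distance of any of brass_bush, weight, loupe from where it was at the start of the episode above 0.015 m).
It also fails if it takes over 58 s, if anything falls off the work surface, if the arm or the gripper's body presses on something with over 40 N, if the wrist force passes 120 N, or if a joint passes its speed limit or range.

## Working session

There is one attempt and no reset: what is moved stays moved. The work goes in short steps, Python scripts to look and compute and a tool call to move; the robot and the scene stay as the last step left them, time stands still between calls to the robot, and variables do not carry over. Pictures are saved under pics/ and viewed, and the job is handed in when it is done.

Besides the shell and the picture viewer there is one more tool, called after "Emit:" by a JSON object that holds its "api" and its "payload". send_rows: Moves the arm, as the interface text tells. Its arguments: {"type":"object","properties":{"motion":{"type":"array"},"grip_force":{"type":"number"}},"required":["motion"]}

```bash
ls; mkdir -p pics; python3 - <<'E'
from station import *
import cv2
s=observe()
for k,v in s.items(): print(k,v)
for n in("scene","top"):
    im=read_camera(n); cv2.imwrite(f"pics/{n}0.png",im); print(n,camera_params(n))
E
```

```text
pics
clock 0.0
qpos [67.1369612  23.60148838 -0.72929844 91.50644819  0.32204111 64.98998864
 -4.71005225]
joint_velocities [-0.02917296  0.0310229  -0.07155155  0.06431318 -0.04204297 -0.06476476
  0.09039718]
joint_torque [-1.87731166e-04 -6.00626421e+01  6.81908447e-01 -2.99404532e+01
  1.37595279e-02  1.06921085e-02  1.75783373e-05]
position [ 0.20281468 -0.59063047  0.23041985]
tcp_rot [[-9.45757341e-01 -6.65835308e-04  3.24873218e-01]
 [-3.24873874e-01  1.53514669e-03 -9.45756105e-01]
 [ 1.30989761e-04 -9.99998600e-01 -1.66818875e-03]]
ft_force [-0.63725459  0.38943215  0.21605829]
wrist_torque [-0.00949134  0.01119879  0.02793202]
width 0.0851041022037939
scene {'fx': 393.6896909638236, 'fy': 393.6896909638236, 'cx': 276.4815497822394, 'cy': 209.94259202272016, 'rvec': array([ 0.80955537, -2.31114952,  1.3447572 ]), 'tvec': array([0.39773778, 0.27613219, 0.64612593])}
top {'fx': 453.73653624273066, 'fy': 453.73653624273066, 'cx': 265.9345469055104, 'cy': 212.96838277958224, 'rvec': array([ 2.13860446, -2.08584694,  0.20967446]), 'tvec': array([-0.0870884 ,  0.56388333,  1.2096879 ])}
```

View pics/scene0.png

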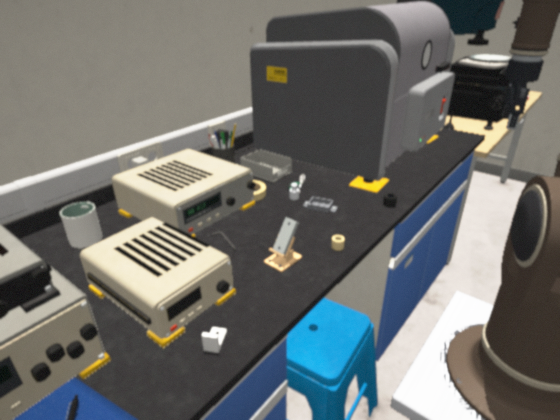

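View pics/top0.png

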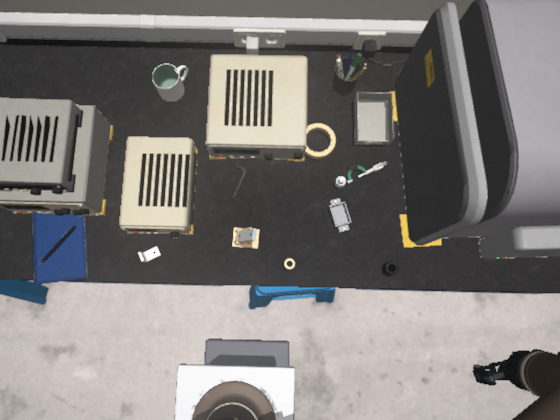

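The scene picture shows the rest and coupon near (283,245), the bracket at (214,340), the bush at (338,242), the tray at (320,203), the weight at (295,190) and the loupe at (390,200). In the top picture, the bracket is at (149,254), the rest at (246,238), the tray at (340,215), the bush at (290,264), the weight at (341,182) and the loupe at (391,268). I'll zoom in next.

```bash
cat > h.py <<'E'
import numpy as np,cv2
from station import *
def cam(n):
    p=camera_params(n);R=cv2.Rodrigues(np.array(p['rvec']))[0];t=np.array(p['tvec']).ravel()
    K=np.array([[p['fx'],0,p['cx']],[0,p['fy'],p['cy']],[0,0,1]]);return K,R,t
def proj(n,P):
    K,R,t=cam(n);q=(R@np.atleast_2d(P).T).T+t;q=q@K.T;return q[:,:2]/q[:,2:]
def back(n,uv,z):
    K,R,t=cam(n);d=R.T@np.linalg.inv(K)@np.array([uv[0],uv[1],1.]);c=-R.T@t
    return c+d*(z-c[2])/d[2]
def crop(src,x0,y0,w,h,s,out):
    im=cv2.imread(src) if isinstance(src,str) else src
    c=cv2.resize(im[y0:y0+h,x0:x0+w],None,fx=s,fy=s,interpolation=cv2.INTER_CUBIC)
    cv2.imwrite(out,c); return c
E
python3 - <<'E'
from h import *
T="pics/top0.png";S="pics/scene0.png"
a=crop(T,130,230,40,40,10,"/tmp/a.png");b=crop(T,226,218,40,40,10,"/tmp/b.png")
cv2.imwrite("pics/t1.png",np.hstack([a,b]))
a=crop(T,320,190,50,50,8,"/tmp/a.png");b=crop(T,275,245,50,50,8,"/tmp/b.png");cv2.imwrite("pics/t2.png",np.hstack([a,b]))
a=crop(S,190,315,50,50,8,"/tmp/a.png");b=crop(S,258,215,50,60,8,"/tmp/b.png");cv2.imwrite("pics/s1.png",np.hstack([cv2.copyMakeBorder(a,0,80,0,0,0),b]))
crop(S,285,180,70,70,8,"pics/s2.png")
for n,uv in [("bracket",(149,254)),("rest",(246,238)),("tray",(340,215)),("bush",(290,264)),("weight",(341,182)),("loupe",(391,268))]: print(n,back("top",uv,0.01))
for n,uv in [("bracket",(214,340)),("tray",(320,203)),("bush",(338,242)),("weight",(295,190)),("loupe",(390,200))]: print(n,back("scene",uv,0.01))
E
```

```text
bracket [0.44812461 0.25725895 0.01      ]
rest [ 0.50096085 -0.01733904  0.01      ]
tray [ 0.57490376 -0.28711527  0.01      ]
bush [ 0.42974734 -0.14449252  0.01      ]
weight [ 0.67394559 -0.29080832  0.01      ]
loupe [ 0.4256024  -0.42998368  0.01      ]
bracket [0.44502812 0.26157557 0.01      ]
tray [ 0.58206891 -0.2906294   0.01      ]
bush [ 0.43372458 -0.14721573  0.01      ]
weight [ 0.69138414 -0.31443848  0.01      ]
loupe [ 0.42841913 -0.43347544  0.01      ]
```

View pics/t1.png

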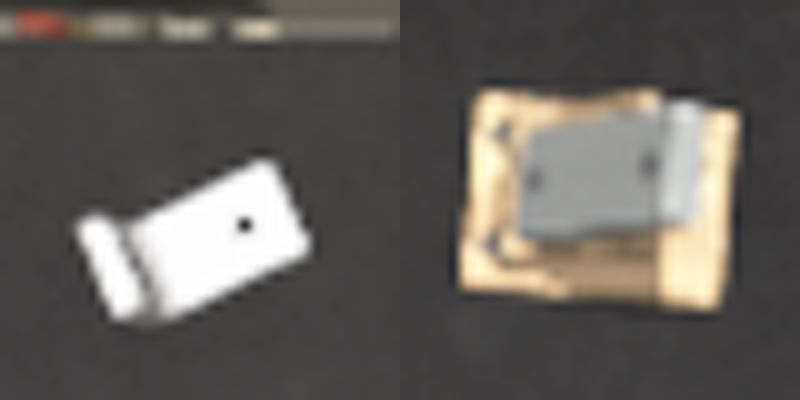

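View pics/t2.png

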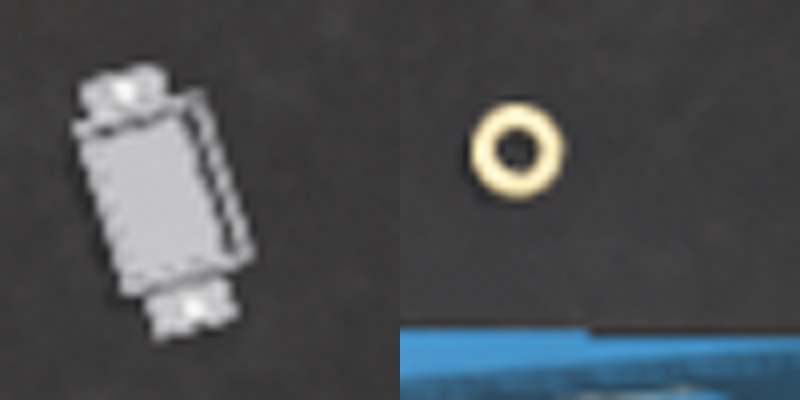

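View pics/s1.png

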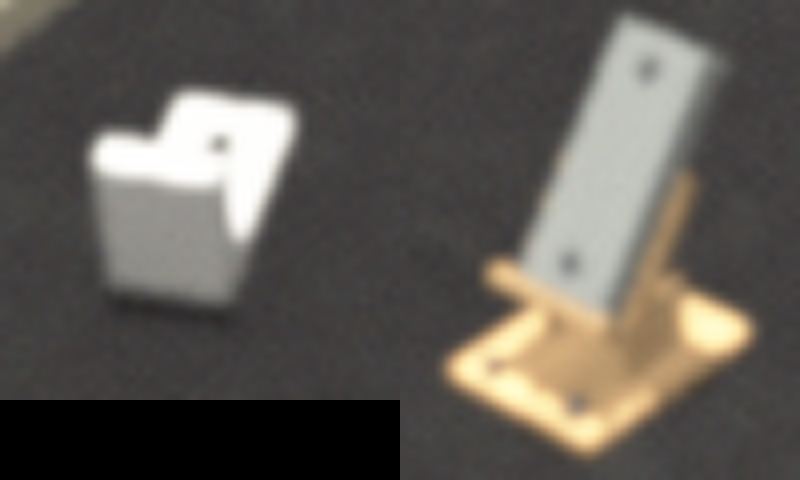

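View pics/s2.png

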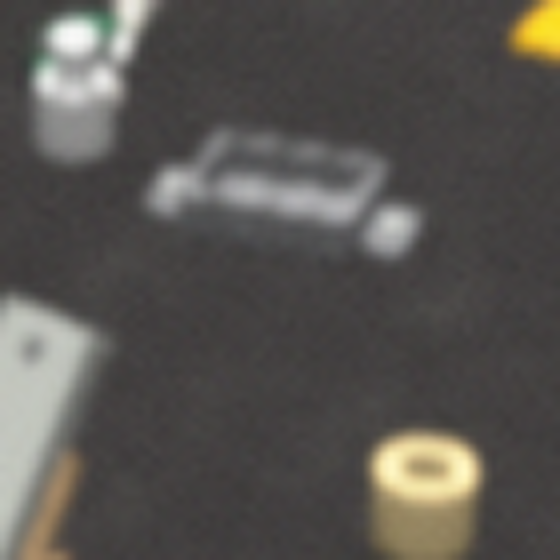

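```bash
cat > fit.py <<'E'
from h import *
from scipy.optimize import least_squares
def px(x0,y0,s,p): return ((np.array(p)+.5)/s-.5+np.array([x0,y0]))
def Rz(a): return np.array([[np.cos(a),-np.sin(a),0],[np.sin(a),np.cos(a),0],[0,0,1]])
def fit(obs,init,z0,fixed=None,names=None):
    def pts(p,L): return (Rz(p[2])@np.array(L,float).T).T/1000+np.array([p[0],p[1],z0])
    def res(p):
        r=[]
        for n,L,u in obs: r.append((proj(n,pts(p,[L]))[0]-u))
        return np.ravel(r)
    s=least_squares(res,init,loss='soft_l1');return s.x,res(s.x).reshape(-1,2)
if __name__=="__main__":
    T=lambda p:px(130,230,10,p);S=lambda p:px(190,315,8,p)
    # bracket, local z from underside
    for sg in(1,-1):
        x=14*sg
        o=[("top",(x,-25,8),T((265,158))),("top",(-x,-25,8),T((310,250))),("top",(x,25,38),T((77,222))),("top",(-x,25,38),T((115,322))),
           ("scene",(x,25,38),S((92,140))),("scene",(-x,25,38),S((225,185))),("scene",(x,25,0),S((108,300))),("scene",(-x,25,0),S((235,303))),("scene",(x,-25,8),S((180,92))),("scene",(-x,-25,8),S((300,108)))]
        p,r=fit(o,[.45,.257,np.radians(20)],0); print("bracket",p[:2],np.degrees(p[2]));print(np.round(r,1).tolist())
    T=lambda p:px(320,190,8,p);S=lambda p:px(285,180,8,p)
    o=[("top",(32.5,24,18),T((75,125))),("top",(32.5,-24,18),T((200,90))),("top",(-32.5,-24,18),T((255,260))),("top",(-32.5,24,18),T((123,298))),
       ("top",(41,0,6),T((125,92))),("top",(-41,0,6),T((190,305))),
       ("scene",(32.5,24,18),S((215,128))),("scene",(32.5,-24,18),S((388,155))),("scene",(41,0,6),S((172,190))),("scene",(-41,0,6),S((392,228)))]
    for sub in(o,o[:6]):
        p,r=fit(sub,[.577,-.288,np.radians(17)],0); print("tray",p[:2],np.degrees(p[2]));print(np.round(r,1).tolist())
    T=lambda p:px(226,218,10,p);S=lambda p:px(258,215,8,p)
    c,s=np.cos(np.radians(35)),np.sin(np.radians(35))
    a=np.array([-s,0,c]);n=np.array([c,0,s])
    U=lambda l,w,t=12:a*l+n*t+np.array([0,w,0])
    # y of rest = -world x
    o=[("scene",U(80,-16),S((222,15))),("scene",U(80,16),S((310,55))),("scene",U(0,16),S((200,315))),("scene",U(0,-16),S((120,262))),
       ("top",U(80,-16),T((262,108))),("top",U(80,16),T((262,226))),("top",U(0,16),T((118,238))),("top",U(0,-16),T((118,130))),("top",U(80,-16,0),T((305,102))),("top",U(80,16,0),T((292,220)))]
    p,r=fit(o,[.5,-.01,np.radians(90)],0.03); print("rest",p[:2],np.degrees(p[2]));print(np.round(r,1).tolist())
    for h in [(75,90),(340,110),(320,308),(60,290)]: print(back("top",T(h),.006))
    for n_,q,z in [("bush",px(275,245,8,(117,150)),.026),]: print(n_,back("top",q,z))
E
python3 fit.py
```

```text
bracket [0.44902924 0.25474219] 28.20093964403098
[[0.1, 0.2], [-0.5, -0.3], [-0.1, 0.4], [0.1, -0.7], [0.5, 2.9], [-0.7, -0.5], [0.7, -1.9], [-0.2, -0.0], [0.4, 0.3], [-0.3, 0.2]]
bracket [0.44783793 0.25497991] -24.560608278095547
[[-0.8, 17.1], [-0.5, -0.9], [-0.3, 1.8], [0.8, -17.2], [2.0, 4.1], [-19.3, -12.3], [2.2, -0.7], [-18.3, -12.0], [19.2, 12.2], [-1.1, -0.1]]
tray [ 0.5769837  -0.28579302] 16.10857330106743
[[-0.1, -0.0], [0.2, 0.2], [-0.2, 0.3], [0.2, -0.2], [0.1, 0.2], [0.1, 0.3], [-4.0, 7.8], [-20.4, -2.6], [1.2, -0.4], [0.5, -0.2]]
tray [ 0.57737956 -0.28567934] 16.493718396161785
[[-0.2, -0.1], [0.0, 0.1], [-0.2, 0.1], [0.3, -0.3], [0.0, 0.1], [0.1, 0.2]]
rest [ 0.50192001 -0.00257285] 86.90219862313818
[[0.0, 0.6], [-0.3, 0.3], [0.2, 0.5], [-0.2, 1.7], [1.1, -0.8], [0.1, -0.8], [-1.0, 0.1], [0.0, -0.3], [0.6, 0.5], [0.9, 0.5]]
[0.53401297 0.0214261  0.006     ]
[ 0.53005465 -0.05531547  0.006     ]
[ 0.47248696 -0.05120503  0.006     ]
[0.47581038 0.02340719 0.006     ]
bush [ 0.43013202 -0.14142169  0.026     ]
```

```bash
cat > go.py <<'E'
from h import *
import sys
def plan(x,y,z,head=None):
    s=observe();R=np.array(s['tcp_rot']);d=np.array([x,y,z])-s['position']
    t=R.T@d*100
    hz=np.degrees(np.arctan2(R[1,2],R[0,2]))
    sp=0
    if head is not None:
        dh=(head-hz+90)%180-90; sp=-dh
    print("clock",s['clock'],"pos",np.round(s['position'],4),"headz %.2f"%hz,"tilt",np.round(R[2],4),"w",s['width'])
    print("shift cm",np.round(t,2),"norm %.2f"%np.linalg.norm(t),"spin %.2f"%sp,"q",np.round(s['qpos'],1),"F",np.round(s['ft_force'],1))
if __name__=="__main__":
    a=[float(v) for v in sys.argv[1:]]; plan(*a)
E
python3 go.py .439 .273 .23 118
python3 - <<'E'
from h import *
for uv in [(122,232),(190,236),(160,233)]: print(back("top",uv,0),back("top",uv,.1))
for uv in [(165,325),(100,270),(162,340)]: print(back("scene",uv,0.0),back("scene",uv,0.1))
crop("pics/scene0.png",70,210,180,150,4,"pics/s3.png")
E
```

```text
clock 0.1 pos [ 0.2028 -0.5907  0.2306] headz -71.05 tilt [ 1.0e-04 -1.0e+00 -1.4e-03] w 0.08547922722186889
shift cm [-50.39   0.15 -74.02] norm 89.54 spin -9.05 q [67.1 23.6 -0.7 91.5  0.3 65.  -4.7] F [-0.6  0.7 -0.2]
[0.51104925 0.34311572 0.        ] [0.49561923 0.310334   0.1       ]
[0.50424731 0.14530094 0.        ] [0.48934121 0.12775586 0.1       ]
[0.51085741 0.23272779 0.        ] [0.49544217 0.20844868 0.1       ]
[0.55387917 0.28891296 0.        ] [0.46160811 0.34043841 0.1       ]
[0.8123957 0.2762245 0.       ] [0.67413444 0.33000723 0.1       ]
[0.52770205 0.31547024 0.        ] [0.4400879  0.36227113 0.1       ]
```

View pics/s3.png

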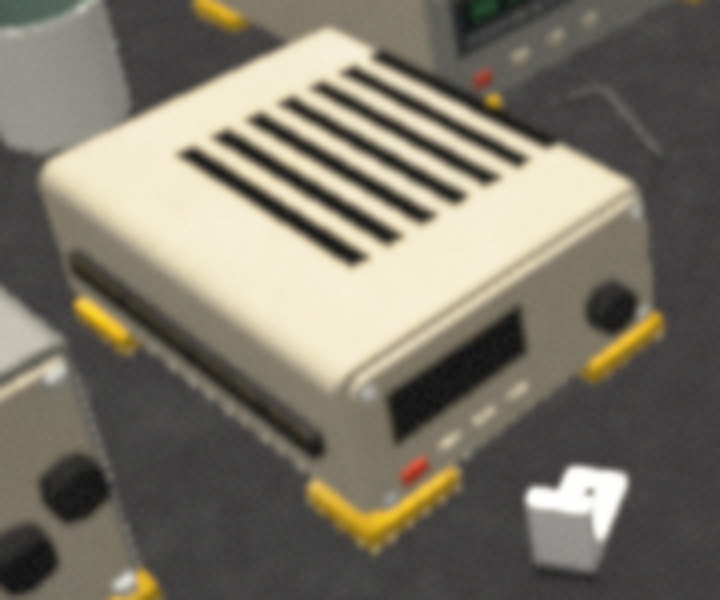

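Emit:
{"api": "send_rows", "payload": {"motion": [-2.8,0,-4.1,0,0,-2.8,0,-4.1,0,0,-2.8,0,-4.1,0,0,-2.8,0,-4.1,0,0,-2.8,0,-4.1,0,0], "grip_force": 40}}

```text
clock: 0.6
position: [0.2659, -0.3518, 0.2266]
tcp_rot: [[-0.949, -0.005, 0.316], [-0.316, 0.003, -0.949], [0.004, -1.0, -0.004]]
ft_force: [1.5, -0.4, 0.6]
width: 0.0853
```

Emit:
{"api": "send_rows", "payload": {"motion": [-2.8,0,-4.1,0,0,-2.8,0,-4.1,0,0,-2.8,0,-4.1,0,0,-2.8,0,-4.1,0,0,-2.8,0,-4.1,0,0]}}

```text
clock: 1.1
position: [0.3316, -0.1108, 0.2266]
tcp_rot: [[-0.949, -0.005, 0.315], [-0.315, 0.001, -0.949], [0.004, -1.0, -0.003]]
ft_force: [2.4, -1.2, 0.3]
width: 0.0857
```

```bash
python3 go.py .439 .273 .23 118
```

```text
clock 1.1 pos [ 0.3316 -0.1108  0.2266] headz -71.65 tilt [ 0.0041 -1.     -0.0028] w 0.08565364165375094
shift cm [-22.28  -0.34 -33.05] norm 39.86 spin -9.65 q [ 36.5  -2.6 -24.6 124.5  -1.3  58.2 -59.1] F [ 2.4 -1.2  0.3]
```

Emit:
{"api": "send_rows", "payload": {"motion": [-2.8,0,-4.1,-1,0,-2.8,0,-4.1,-1,0,-2.8,0,-4.1,-1,0,-2.8,0,-4.1,-1,0,-2.8,0,-4.1,-1,0]}}

```text
clock: 1.6
position: [0.3896, 0.1322, 0.2272]
tcp_rot: [[-0.918, -0.001, 0.397], [-0.397, -0.001, -0.918], [0.001, -1.0, 0.0]]
ft_force: [1.8, -0.5, -0.5]
width: 0.0855
```

```bash
python3 go.py .439 .273 .15 118
```

```text
clock 1.6 pos [0.3896 0.1322 0.2272] headz -66.61 tilt [ 1.3e-03 -1.0e+00  4.0e-04] w 0.08552080908925634
shift cm [-10.14   7.7  -10.96] norm 16.80 spin -4.61 q [ 16.5   6.2 -44.1 117.    5.   58.7 -96.7] F [ 1.8 -0.5 -0.5]
```

Emit:
{"api": "send_rows", "payload": {"motion": [-2.6,1.9,-2.7,-1.2,0,-2.6,1.9,-2.7,-1.2,0,-2.6,1.9,-2.7,-1.2,0,-2.6,1.9,-2.7,-1.2,0,0,0,0,0,0]}}

```text
clock: 2.1
position: [0.4387, 0.2871, 0.1479]
tcp_rot: [[-0.877, 0.0, 0.48], [-0.48, 0.003, -0.877], [-0.002, -1.0, -0.003]]
ft_force: [-1.0, -0.3, 0.4]
width: 0.0853
```

```bash
python3 go.py .439 .273 .020 118; python3 - <<'E'
from h import *
a=read_camera("scene");b=read_camera("top")
A=crop(a,150,270,100,100,4,"/tmp/a.png");B=crop(b,110,210,80,80,5,"/tmp/a.png");cv2.imwrite("pics/g1.png",np.hstack([A,B]))
E
```

```text
clock 2.1 pos [0.4387 0.2871 0.1479] headz -61.31 tilt [-0.0018 -1.     -0.0025] w 0.085333923666663
shift cm [ 0.67 12.78  1.28] norm 12.86 spin 0.69 q [  -3.9   25.3  -44.1  108.6   21.3   54.4 -119.2] F [-1.  -0.3  0.4]
```

View pics/g1.png

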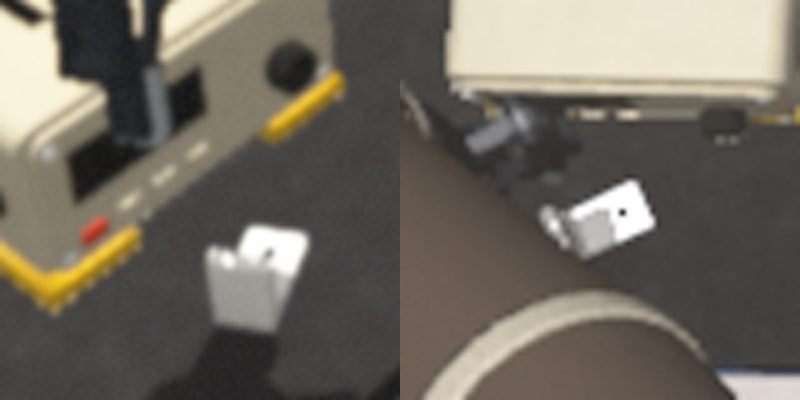

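The left view shows the gripper hanging above and behind the bracket, with the finger tip near (150,140). In the right view the arm partly covers the web, and the bracket hasn't moved. I'll descend now.

Emit:
{"api": "send_rows", "payload": {"motion": [0.2,3,0.4,0.2,0,0.2,3,0.4,0.2,0,0.2,2.8,0.3,0.2,0,0,0,0,0,0]}}

```text
clock: 2.6
position: [0.4416, 0.2655, 0.0625]
tcp_rot: [[-0.887, 0.008, 0.462], [-0.462, -0.001, -0.887], [-0.006, -1.0, 0.005]]
ft_force: [0.9, 0.6, -0.4]
width: 0.0853
```

```bash
python3 go.py .439 .273 .020 118
```

```text
clock 2.6 pos [0.4416 0.2655 0.0625] headz -62.49 tilt [-0.0065 -1.      0.005 ] w 0.08526163168902956
shift cm [-0.09  4.25 -0.81] norm 4.32 spin -0.49 q [  -6.2   30.9  -39.1  114.    28.2   44.3 -124.5] F [ 0.9  0.6 -0.4]
```

Emit:
{"api": "send_rows", "payload": {"motion": [0,1.5,-0.3,0,0,0,1.5,-0.3,0,0,0,0.5,0,0,0,0,0,0,0,0]}}

```text
clock: 3.0
position: [0.4416, 0.2703, 0.0292]
tcp_rot: [[-0.889, 0.013, 0.459], [-0.459, -0.0, -0.889], [-0.012, -1.0, 0.006]]
ft_force: [0.3, 0.4, -0.6]
width: 0.0854
```

```bash
python3 go.py .439 .273 .020 118; python3 - <<'E'
from h import *
a=read_camera("scene");b=read_camera("top")
A=crop(a,150,270,100,100,4,"/tmp/a.png");B=crop(b,110,210,80,80,5,"/tmp/a.png");cv2.imwrite("pics/g2.png",np.hstack([A,B]))
E
```

```text
clock 3.0 pos [0.4416 0.2703 0.0292] headz -62.70 tilt [-0.0119 -0.9999  0.0064] w 0.08537949657649602
shift cm [ 0.12  0.92 -0.37] norm 1.00 spin -0.70 q [  -8.8   33.7  -36.6  115.    31.4   40.6 -127.9] F [ 0.3  0.4 -0.6]
```

View pics/g2.png

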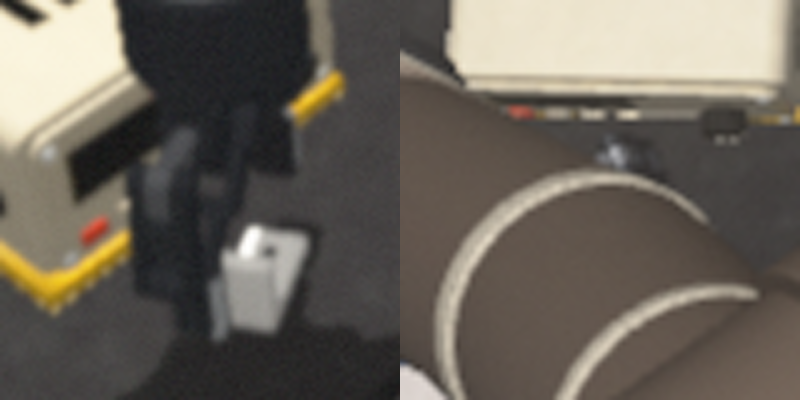

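```bash
python3 - <<'E'
from h import *
s=observe();R=np.array(s['tcp_rot']);p=s['position']
im=read_camera("scene")
for sg in(1,-1):
  for dx in(-.011,.011):
    q=p+R@np.array([dx,-.013,sg*.0427]); u=proj("scene",q)[0]; print(sg,dx,np.round(q,3),np.round((u-[150,270])*6)); cv2.circle(im,tuple(np.round(u).astype(int)),0,(0,0,255) if sg>0 else (0,255,0),-1)
u=proj("scene",[p,[.439,.273,.038]]);print((u-[150,270])*6)
crop(im,150,270,100,100,6,"pics/g3.png")
E
```

```text
1 -0.011 [0.471 0.238 0.043] [373. 255.]
1 0.011 [0.451 0.228 0.043] [442. 265.]
-1 -0.011 [0.432 0.314 0.043] [268. 474.]
-1 0.011 [0.412 0.303 0.042] [343. 487.]
[[362.91879044 396.05108588]
 [360.75800275 385.66718179]]
```

View pics/g3.png

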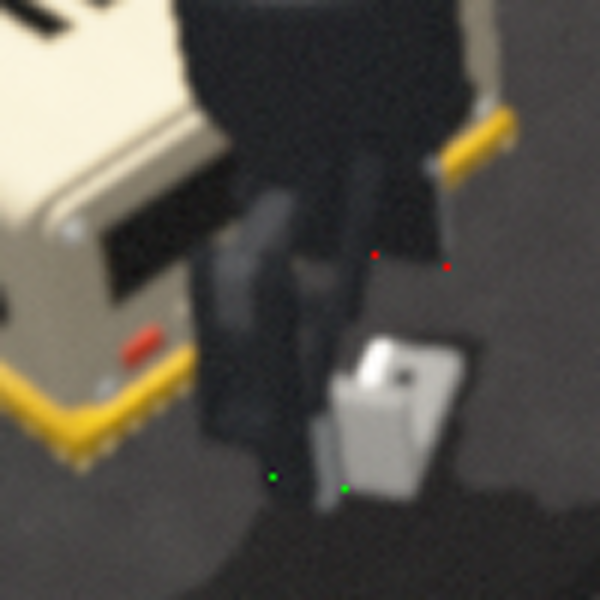

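The projected fingertips land on the visible ones, at (345,488) near and (440,262) far. They straddle the web centred at about (375,390), so I'll lower the last bit and close.

Emit:
{"api": "send_rows", "payload": {"motion": [0,0.5,-0.2,0,0,0,0.3,-0.1,0,0.3,0,0,0,0,1,0,0,0,0,1,0,0,0,0,1], "grip_force": 50}}

```text
clock: 3.65
position: [0.4412, 0.2741, 0.0224]
tcp_rot: [[-0.888, 0.016, 0.459], [-0.459, 0.001, -0.889], [-0.015, -1.0, 0.006]]
ft_force: [-0.6, 0.1, 0.1]
width: 0.0281
```

Emit:
{"api": "send_rows", "payload": {"motion": [0,0,0,0,1,0,0,0,0,1,0,0,0,0,1,0,0,0,0,1]}}

```text
clock: 4.05
position: [0.4414, 0.2741, 0.0226]
tcp_rot: [[-0.889, 0.016, 0.459], [-0.459, 0.002, -0.889], [-0.015, -1.0, 0.006]]
ft_force: [0.3, 0.6, -0.3]
width: 0.0063
```

```bash
python3 go.py .439 .273 .12 118
```

```text
clock 4.05 pos [0.4414 0.2741 0.0226] headz -62.70 tilt [-0.0153 -0.9999  0.0061] w 0.006337987833936372
shift cm [ 0.11 -9.74  0.05] norm 9.75 spin -0.70 q [  -9.7   34.3  -36.   115.1   32.2   39.8 -128.9] F [ 0.3  0.6 -0.3]
```

Emit:
{"api": "send_rows", "payload": {"motion": [0,0,0,0,1,0,0,0,0,1]}}

```text
clock: 4.25
position: [0.4414, 0.2742, 0.0226]
tcp_rot: [[-0.889, 0.016, 0.459], [-0.459, 0.002, -0.889], [-0.015, -1.0, 0.006]]
ft_force: [0.3, 0.2, 0.6]
width: 0.0066
```

Emit:
{"api": "send_rows", "payload": {"motion": [0,-2,0,0,1,0,-3,0,0,1,0,-2,0,0,1,0,0,0,0,1]}}

```text
clock: 4.65
position: [0.4391, 0.2735, 0.0936]
tcp_rot: [[-0.888, 0.013, 0.459], [-0.459, 0.0, -0.888], [-0.012, -1.0, 0.006]]
ft_force: [0.4, 0.7, -0.9]
width: 0.0065
```

```bash
python3 go.py .439 .273 .12 118; python3 - <<'E'
from h import *
a=read_camera("scene")
crop(a,150,220,100,120,5,"pics/g4.png")
E
```

```text
clock 4.65 pos [0.4391 0.2735 0.0936] headz -62.67 tilt [-0.0116 -0.9999  0.0059] w 0.006502233900209873
shift cm [-0.   -2.64  0.06] norm 2.64 spin -0.67 q [  -5.5   28.4  -41.   112.7   25.7   47.5 -123.5] F [ 0.4  0.7 -0.9]
```

View pics/g4.png

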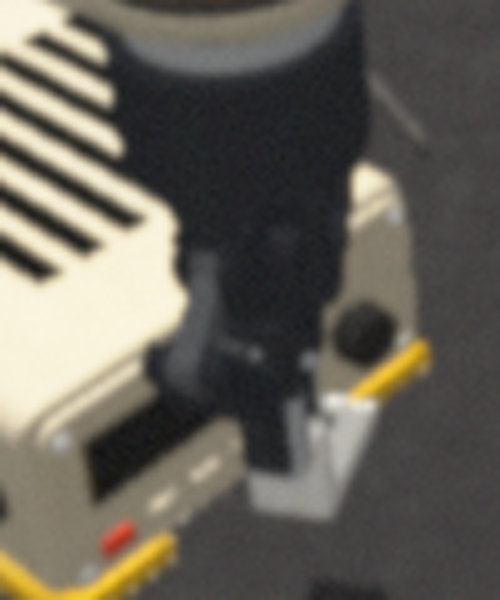

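```bash
python3 - <<'E'
from h import *
s=observe();R=np.array(s['tcp_rot']);p=s['position']
for dx in(-.014,0,.014):
  for dy,dz in((.0226,-.004),(.0226-.008,.046),(.0226-.008,.004)):
    u=proj("scene",p+R@np.array([dx,dy,dz]))[0]; print(dx,dy,dz,np.round((u-[150,220])*5))
E
python3 go.py .5573 -.2917 .12 16.5
```

```text
-0.014 0.0226 -0.004 [249. 507.]
-0.014 0.014599999999999998 0.046 [298. 389.]
-0.014 0.014599999999999998 0.004 [255. 473.]
0 0.0226 -0.004 [288. 513.]
0 0.014599999999999998 0.046 [335. 395.]
0 0.014599999999999998 0.004 [294. 479.]
0.014 0.0226 -0.004 [327. 519.]
0.014 0.014599999999999998 0.046 [372. 400.]
0.014 0.014599999999999998 0.004 [333. 485.]
clock 4.7 pos [0.4387 0.273  0.0925] headz -62.68 tilt [-0.0104 -0.9999  0.0062] w 0.006314320227993042
shift cm [15.36 -2.57 55.62] norm 57.76 spin -79.18 q [  -5.6   28.5  -40.9  112.8   25.8   47.4 -123.5] F [-0.5 -0.7 -1.3]
```

Emit:
{"api": "send_rows", "payload": {"motion": [0.8,-3.5,3,0,1,0.8,-3.5,3,0,1,1,-3,3.7,0,1,1.2,-1,4.4,0,1,1.3,0,4.7,0,1]}}

```text
clock: 5.2
position: [0.4769, 0.0836, 0.2016]
tcp_rot: [[-0.881, 0.005, 0.472], [-0.472, 0.001, -0.881], [-0.005, -1.0, 0.002]]
ft_force: [0.6, -0.6, -1.2]
width: 0.0067
```

Emit:
{"api": "send_rows", "payload": {"motion": [1.3,0,4.7,0,1,1.3,0,4.7,0,1,1.3,0,4.7,0,1,1.3,0,4.7,0,1,1.3,0,4.7,0,1]}}

```text
clock: 5.7
position: [0.5284, -0.1619, 0.1977]
tcp_rot: [[-0.882, 0.002, 0.472], [-0.472, -0.001, -0.882], [-0.001, -1.0, 0.002]]
ft_force: [0.6, 0.2, 0.2]
width: 0.0066
```

```bash
python3 go.py .5573 -.2917 .2 16.5
```

```text
clock 5.7 pos [ 0.5284 -0.1619  0.1977] headz -61.87 tilt [-0.0012 -1.      0.0017] w 0.006605648688151175
shift cm [ 3.57 -0.21 12.81] norm 13.30 spin -78.37 q [ 41.1  22.8 -37.5 102.1  15.8  60.3 -64. ] F [0.6 0.2 0.2]
```

Emit:
{"api": "send_rows", "payload": {"motion": [1.2,0,4.2,0,1,1.2,0,4.2,0,1,0.5,0,2,-4,1,0,0,0,-8.5,1,0,0,0,-8.5,1]}}

```text
clock: 6.2
position: [0.5479, -0.2834, 0.1883]
tcp_rot: [[-0.658, -0.009, 0.753], [-0.753, -0.002, -0.658], [0.007, -1.0, -0.005]]
ft_force: [-0.3, 0.5, -1.0]
width: 0.0067
```

Emit:
{"api": "send_rows", "payload": {"motion": [0,0,0,-8.5,1,0,0,0,-8.5,1,0,0,0,-8.5,1,0,0,0,-8.5,1,0,0,0,-8.5,1]}}

```text
clock: 6.7
position: [0.5445, -0.2846, 0.179]
tcp_rot: [[0.034, -0.019, 0.999], [-0.999, 0.002, 0.034], [-0.002, -1.0, -0.019]]
ft_force: [-0.1, 0.5, -0.5]
width: 0.0071
```

```bash
python3 go.py .5573 -.2917 .12 16.5
```

```text
clock 6.7 pos [ 0.5445 -0.2846  0.179 ] headz 1.95 tilt [-0.0022 -0.9998 -0.0188] w 0.007142477460062636
shift cm [0.77 5.88 1.37] norm 6.08 spin -14.55 q [ 55.7  34.  -48.2  93.2  27.2  66.4   2.7] F [-0.1  0.5 -0.5]
```

Emit:
{"api": "send_rows", "payload": {"motion": [0.2,1.5,0.3,-5,1,0.2,1.5,0.3,-5,1,0.2,1.5,0.3,-4,1,0,0,0,0,1]}}

```text
clock: 7.1
position: [0.5511, -0.2896, 0.1261]
tcp_rot: [[0.288, -0.025, 0.957], [-0.958, 0.004, 0.288], [-0.011, -1.0, -0.023]]
ft_force: [-0.9, -0.0, -1.3]
width: 0.0068
```

```bash
python3 go.py .5573 -.2917 .07 16.5
```

```text
clock 7.1 pos [ 0.5511 -0.2896  0.1261] headz 16.75 tilt [-0.0111 -0.9997 -0.0228] w 0.006750374770510199
shift cm [0.44 5.59 0.66] norm 5.65 spin 0.25 q [ 55.9  39.2 -49.3  94.3  32.5  63.5  13.9] F [-0.9 -0.  -1.3]
```

Emit:
{"api": "send_rows", "payload": {"motion": [0.1,2,0.2,0,1,0.1,2,0.2,0,1,0.1,1.5,0.2,0,1,0,0,0,0,1]}}

```text
clock: 7.5
position: [0.5557, -0.2903, 0.0667]
tcp_rot: [[0.282, -0.028, 0.959], [-0.959, 0.005, 0.282], [-0.013, -1.0, -0.025]]
ft_force: [-0.1, 0.7, 0.2]
width: 0.007
```

```bash
cat > bro.py <<'E'
from h import *
import sys
# overlay: held bracket & tray outlines
def overlay(out,held=True,tray=(.5774,-.2857,16.5),s=7):
    st=observe();R=np.array(st['tcp_rot']);p=st['position']
    imgs=[]
    for n in("scene","top"):
        im=read_camera(n)
        c=proj(n,[[tray[0],tray[1],.02]])[0]; x0,y0=int(c[0]-28),int(c[1]-40)
        w,h=56,80
        im=cv2.resize(im[y0:y0+h,x0:x0+w],None,fx=s,fy=s,interpolation=cv2.INTER_CUBIC)
        def poly(P,col):
            u=((proj(n,P)-[x0,y0]+.5)*s-.5).round().astype(int); cv2.polylines(im,[u.reshape(-1,1,2)],True,col,1)
        a=np.radians(tray[2]);Rt=np.array([[np.cos(a),-np.sin(a),0],[np.sin(a),np.cos(a),0],[0,0,1]])
        for hx,hy,z in((32.5,24,18),(28.5,20,4)):
            poly([Rt@np.array([i,j,z])/1000+np.array([tray[0],tray[1],0]) for i,j in((hx,hy),(hx,-hy),(-hx,-hy),(-hx,hy))],(0,255,0))
        if held:
            poly([p+R@np.array([i,22.6,j])/1000 for i,j in((14,-4),(14,46),(-14,46),(-14,-4))],(0,0,255))
        imgs.append(im)
    cv2.imwrite(out,np.hstack(imgs))
if __name__=="__main__": overlay(sys.argv[1],int(sys.argv[2]))
E
python3 bro.py pics/b1.png 1; python3 go.py .5573 -.2917 .045 16.5
```

```text
clock 7.6 pos [ 0.5568 -0.2904  0.069 ] headz 16.41 tilt [-0.011  -0.9997 -0.0228] w 0.006624395217302731
shift cm [0.16 2.39 0.06] norm 2.40 spin -0.09 q [ 53.9  43.1 -46.7  95.9  35.8  58.7  11.2] F [ 0.9 -0.7 -0.5]
```

View pics/b1.png

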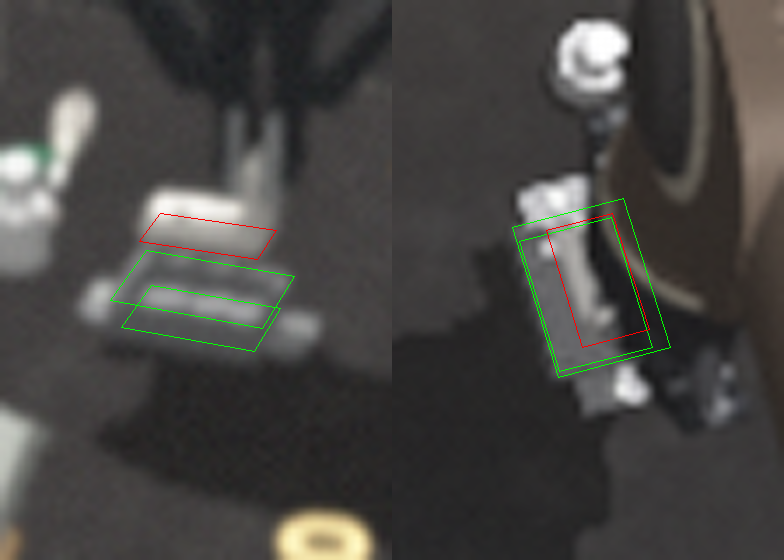

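```bash
python3 - <<'E'
from h import *
im0=cv2.imread("pics/scene0.png")
x0,y0,w,h,s=290,180,60,45,13
im=cv2.resize(im0[y0:y0+h,x0:x0+w],None,fx=s,fy=s,interpolation=cv2.INTER_CUBIC)
t=(.5774,-.2857,np.radians(16.5))
Rt=np.array([[np.cos(t[2]),-np.sin(t[2]),0],[np.sin(t[2]),np.cos(t[2]),0],[0,0,1]])
for hx,hy,z,c in((32.5,24,18,(0,255,0)),(28.5,20,4,(0,255,255)),(28.5,20,18,(0,255,0)),(49,8,2,(255,0,0))):
    P=[Rt@np.array([i,j,z])/1000+np.array([t[0],t[1],0]) for i,j in((hx,hy),(hx,-hy),(-hx,-hy),(-hx,hy))]
    u=((proj("scene",P)-[x0,y0]+.5)*s-.5).round().astype(int); cv2.polylines(im,[u.reshape(-1,1,2)],True,c,1)
cv2.imwrite("pics/b2.png",im)
E
```

```text
(no output)
```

View pics/b2.png

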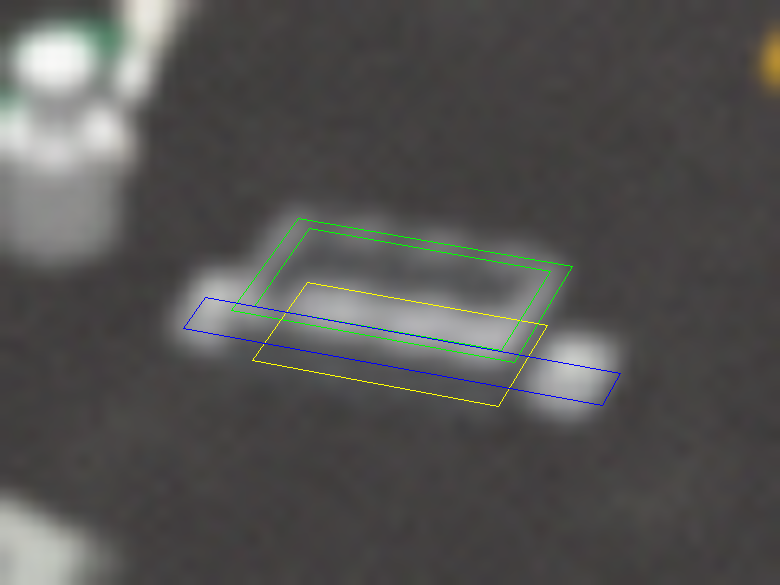

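```bash
python3 - <<'E'
from h import *
st=observe();R=np.array(st['tcp_rot']);p=st['position']
im0=read_camera("scene")
x0,y0,w,h,s=290,170,60,45,13
im=cv2.resize(im0[y0:y0+h,x0:x0+w],None,fx=s,fy=s,interpolation=cv2.INTER_CUBIC)
im=cv2.convertScaleAbs(im,alpha=1.4)
def poly(P,c):
    u=((proj("scene",P)-[x0,y0]+.5)*s-.5).round().astype(int); cv2.polylines(im,[u.reshape(-1,1,2)],True,c,1)
poly([p+R@np.array([i,22.6,j])/1000 for i,j in((14,-4),(14,46),(-14,46),(-14,-4))],(0,0,255))
poly([p+R@np.array([i,14.6,j])/1000 for i,j in((14,4),(14,46),(-14,46),(-14,4))],(0,255,255))
poly([p+R@np.array([i,-15.4,j])/1000 for i,j in((14,-4),(14,4),(-14,4),(-14,-4))],(255,255,0))
cv2.imwrite("pics/b3.png",im)
E
```

```text
(no output)
```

View pics/b3.png

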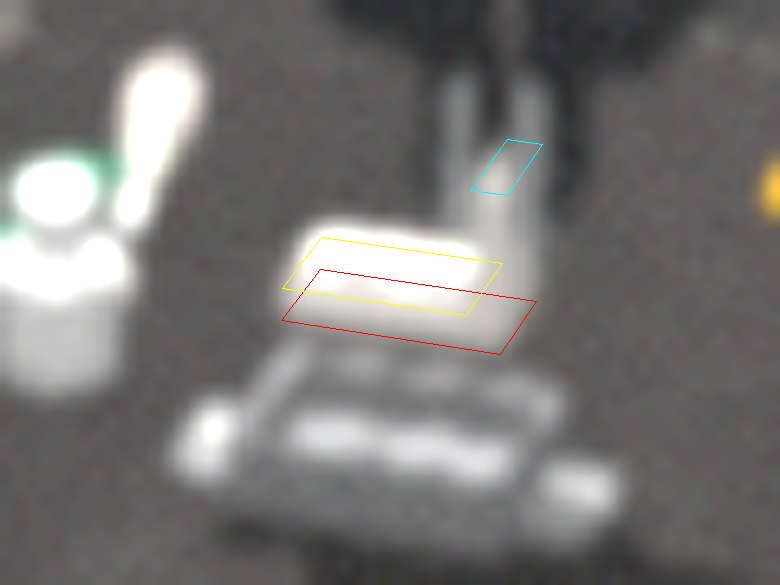

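Emit:
{"api": "send_rows", "payload": {"motion": [0.1,1.2,0.1,0,1,0.1,1.2,0,0,1,0,0,0,0,1]}}

```text
clock: 7.95
position: [0.5595, -0.293, 0.0461]
tcp_rot: [[0.282, -0.021, 0.959], [-0.959, 0.001, 0.282], [-0.007, -1.0, -0.019]]
ft_force: [0.2, -0.2, -0.5]
width: 0.0069
```

```bash
python3 go.py .5573 -.2917 .03 16.5; python3 - <<'E'
from h import *
st=observe();R=np.array(st['tcp_rot']);p=st['position']
im0=read_camera("scene")
x0,y0,w,h,s=290,170,60,45,13
im=cv2.resize(im0[y0:y0+h,x0:x0+w],None,fx=s,fy=s,interpolation=cv2.INTER_CUBIC)
im=cv2.convertScaleAbs(im,alpha=1.4)
cv2.imwrite("pics/b4.png",im)
E
```

```text
clock 7.95 pos [ 0.5595 -0.293   0.0461] headz 16.37 tilt [-0.0071 -0.9998 -0.0194] w 0.006927422001757413
shift cm [-0.17  1.61 -0.14] norm 1.63 spin -0.13 q [ 53.3  44.7 -45.6  96.3  37.4  56.6  10.2] F [ 0.2 -0.2 -0.5]
```

View pics/b4.png

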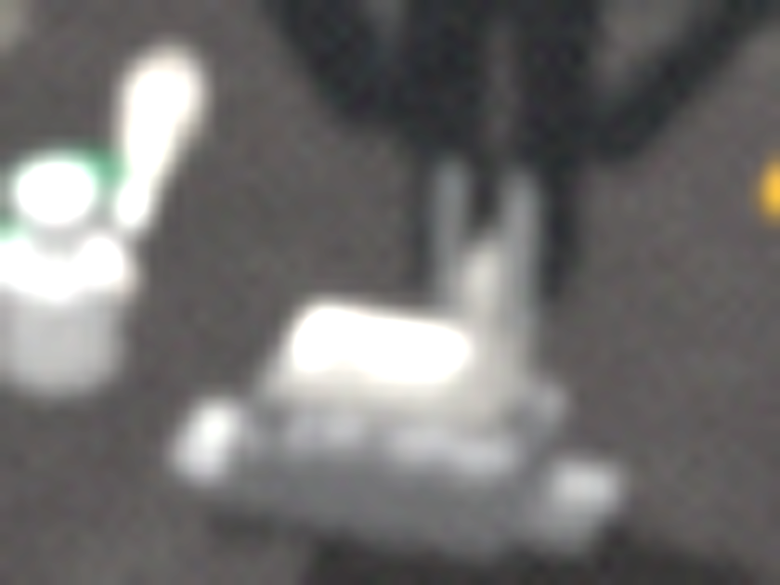

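The bracket hovers just over the tray: foot left edge at about 275, web right edge at about 525, tray ears at 210 and 580. It sits centred except for the computed 2 mm offset, so I'll apply that and lower.

Emit:
{"api": "send_rows", "payload": {"motion": [-0.2,0,-0.15,-0.1,1,0,0,0,0,1]}}

```text
clock: 8.2
position: [0.558, -0.2911, 0.0471]
tcp_rot: [[0.284, -0.02, 0.959], [-0.959, 0.001, 0.284], [-0.007, -1.0, -0.018]]
ft_force: [0.1, 0.3, -0.6]
width: 0.0073
```

```bash
python3 go.py .5573 -.2917 .03 16.5
```

```text
clock 8.2 pos [ 0.558  -0.2911  0.0471] headz 16.49 tilt [-0.0069 -0.9998 -0.0184] w 0.007311941064070934
shift cm [ 0.05  1.71 -0.05] norm 1.71 spin -0.01 q [ 53.4  44.5 -45.7  96.7  37.4  56.4  10.2] F [ 0.1  0.3 -0.6]
```

Emit:
{"api": "send_rows", "payload": {"motion": [0,0.7,-0.05,0,1,0,0.7,-0.05,0,1,0,0,0,0,1]}}

```text
clock: 8.5
position: [0.5568, -0.2917, 0.0327]
tcp_rot: [[0.284, -0.019, 0.959], [-0.959, 0.001, 0.284], [-0.006, -1.0, -0.018]]
ft_force: [-0.5, -0.4, -0.9]
width: 0.0065
```

```bash
python3 go.py .5573 -.2917 .0265 16.5
```

```text
clock 8.5 pos [ 0.5568 -0.2917  0.0327] headz 16.48 tilt [-0.0059 -0.9998 -0.0177] w 0.00650134887109273
shift cm [0.02 0.62 0.05] norm 0.62 spin -0.02 q [ 53.   45.4 -45.   97.2  38.3  55.    9.5] F [-0.5 -0.4 -0.9]
```

Emit:
{"api": "send_rows", "payload": {"motion": [0,0.4,0,0,1,0,0.3,0,0,1,0,0,0,0,1]}}

```text
clock: 8.8
position: [0.5567, -0.2919, 0.0273]
tcp_rot: [[0.283, -0.019, 0.959], [-0.959, -0.001, 0.283], [-0.005, -1.0, -0.019]]
ft_force: [-0.3, 1.5, 2.2]
width: 0.0067
```

```bash
python3 go.py .5573 -.2917 .0265 16.5
```

```text
clock 8.8 pos [ 0.5567 -0.2919  0.0273] headz 16.45 tilt [-0.0048 -0.9998 -0.0187] w 0.00672132236029476
shift cm [0.   0.08 0.07] norm 0.10 spin -0.05 q [ 52.8  45.8 -44.7  97.4  38.7  54.6   9.2] F [-0.3  1.5  2.2]
```

Contact force shows and the height matches the floor, so I'll release and rise.

Emit:
{"api": "send_rows", "payload": {"motion": [0,0,0,0,0.5,0,0,0,0,0,0,0,0,0,0,0,0,0,0,0,0,0,0,0,0]}}

```text
clock: 9.3
position: [0.557, -0.2919, 0.027]
tcp_rot: [[0.283, -0.019, 0.959], [-0.959, -0.001, 0.283], [-0.005, -1.0, -0.018]]
ft_force: [0.1, -0.2, 0.1]
width: 0.0782
```

Emit:
{"api": "send_rows", "payload": {"motion": [0,-2,0,0,0,0,-4,0,0,0,0,-4,0,0,0,0,-4,0,0,0,0,-2,0,0,0]}}

```text
clock: 9.8
position: [0.5576, -0.2909, 0.1874]
tcp_rot: [[0.284, -0.027, 0.958], [-0.959, 0.004, 0.284], [-0.012, -1.0, -0.024]]
ft_force: [-0.1, -0.3, -0.7]
width: 0.0852
```

```bash
python3 go.py .502 -.03 .2 87;python3 - <<'E'
from h import *
im0=read_camera("scene")
a=crop(im0,290,180,60,60,6,"/tmp/a.png");a=cv2.convertScaleAbs(a,alpha=1.2)
b=crop(read_camera("top"),310,185,60,60,6,"/tmp/a.png")
cv2.imwrite("pics/b5.png",np.hstack([a,b]))
E
```

```text
clock 9.8 pos [ 0.5576 -0.2909  0.1874] headz 16.51 tilt [-0.0118 -0.9996 -0.0245] w 0.08516770259904975
shift cm [-26.61  -1.     2.06] norm 26.71 spin -70.49 q [ 56.5  36.3 -51.2  90.   29.5  69.8  16.1] F [-0.1 -0.3 -0.7]
```

View pics/b5.png

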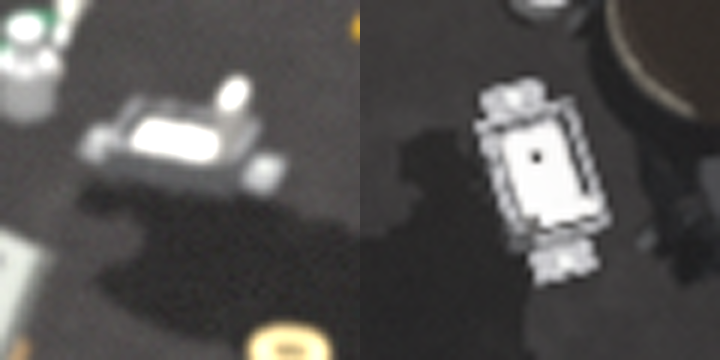

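The bracket sits flat inside the tray with even gaps; the right view shows the foot hole at (536,157) and the web at the lower end. Next is the coupon.

Emit:
{"api": "send_rows", "payload": {"motion": [-4.5,-0.2,0.3,0,0,-4.5,-0.2,0.3,0,0,-4.5,-0.2,0.3,0,0,-4.5,-0.2,0.3,0,0,-4.5,-0.2,0.3,0,0]}}

```text
clock: 10.4
position: [0.5067, -0.073, 0.1945]
tcp_rot: [[0.269, -0.029, 0.963], [-0.963, 0.003, 0.269], [-0.011, -1.0, -0.027]]
ft_force: [1.8, 0.4, 0.2]
width: 0.0854
```

Emit:
{"api": "send_rows", "payload": {"motion": [-2.5,0,0.3,-5,0,0,0,0,-8.5,0,0,0,0,-8.5,0,0,0,0,-8.5,0,0,0,0,-8.5,0]}}

```text
clock: 10.9
position: [0.5001, -0.0404, 0.1929]
tcp_rot: [[0.824, -0.031, 0.566], [-0.566, 0.001, 0.824], [-0.026, -1.0, -0.016]]
ft_force: [-0.2, -0.3, -0.7]
width: 0.085
```

Emit:
{"api": "send_rows", "payload": {"motion": [0,0,0,-8.5,0,0,0,0,-8.5,0,0,0,0,-7,0,0,0,0,-4,0,0,0,0,0,0]}}

```text
clock: 11.4
position: [0.4999, -0.0437, 0.1887]
tcp_rot: [[0.995, -0.034, 0.093], [-0.093, 0.003, 0.996], [-0.035, -0.999, -0.0]]
ft_force: [0.1, -0.1, -0.0]
width: 0.0852
```

```bash
python3 go.py .5006 -.0286 .12 87
```

```text
clock 11.4 pos [ 0.4999 -0.0437  0.1887] headz 84.68 tilt [-3.460e-02 -9.994e-01 -1.000e-04] w 0.08518350932653337
shift cm [0.17 6.87 1.51] norm 7.04 spin -2.32 q [ 53.   34.4 -73.8 106.6  34.7  68.8  51.9] F [ 0.1 -0.1 -0. ]
```

Emit:
{"api": "send_rows", "payload": {"motion": [0,2,0.5,-1,0,0,2,0.4,-1,0,0,1.5,0.3,0,0,0,0,0,0,0]}}

```text
clock: 11.8
position: [0.4993, -0.0329, 0.1303]
tcp_rot: [[0.997, -0.035, 0.062], [-0.062, 0.004, 0.998], [-0.035, -0.999, 0.002]]
ft_force: [-0.7, -0.9, -0.0]
width: 0.0852
```

```bash
cat > co.py <<'E'
from h import *
import sys
st=observe();R=np.array(st['tcp_rot']);p=st['position']
im0=read_camera("scene")
x0,y0,w,h,s=248,170,70,80,7
im=cv2.resize(im0[y0:y0+h,x0:x0+w],None,fx=s,fy=s,interpolation=cv2.INTER_CUBIC)
hw=st['width']/2*1000
bk=13*(hw/42.5)**2
for sg,c in((1,(0,0,255)),(-1,(0,255,0))):
    P=[p+R@np.array([i,j-bk,sg*hw])/1000 for i,j in((11,0),(-11,0),(-11,-30),(11,-30))]
    u=((proj("scene",P)-[x0,y0]+.5)*s-.5).round().astype(int); cv2.polylines(im,[u.reshape(-1,1,2)],True,c,1)
cv2.imwrite(sys.argv[1],im)
E
python3 co.py pics/c1.png; python3 go.py .5006 -.0286 .059 87
```

```text
clock 11.85 pos [ 0.4998 -0.033   0.1312] headz 86.43 tilt [-0.0345 -0.9994  0.0017] w 0.08538742094447638
shift cm [0.3  7.21 0.43] norm 7.23 spin -0.57 q [ 49.   38.  -70.  110.1  39.4  63.5  48.8] F [-0.   0.6  0.8]
```

View pics/c1.png

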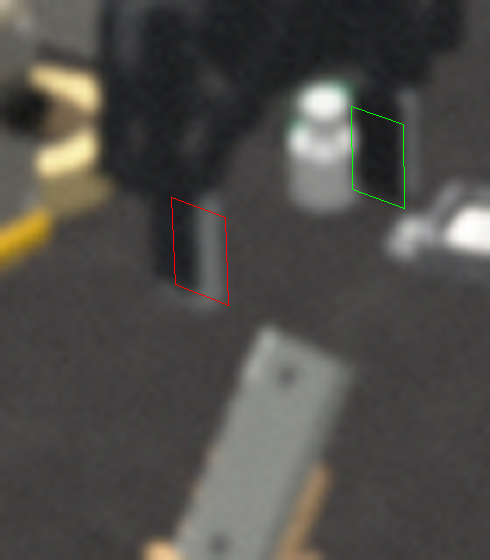

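The jaws appear where predicted: left finger at (205,250), right finger at (400,150), with the coupon top at (305,345) between them. I'll descend.

Emit:
{"api": "send_rows", "payload": {"motion": [0.1,2,0.1,-0.3,0,0.1,2,0,0,0,0,1.8,0,0,0,0,0,0,0,0], "grip_force": 20}}

```text
clock: 12.25
position: [0.5025, -0.0326, 0.074]
tcp_rot: [[0.998, -0.03, 0.06], [-0.06, 0.003, 0.998], [-0.03, -1.0, 0.001]]
ft_force: [-0.7, -0.5, -0.2]
width: 0.0853
```

```bash

python3 co.py pics/c2.png; python3 go.py .5006 -.0286 .059 87
```

```text
clock 12.3 pos [ 0.5033 -0.0322  0.0751] headz 86.56 tilt [-0.0284 -0.9996  0.0013] w 0.0854431959887276
shift cm [-0.24  1.62  0.34] norm 1.67 spin -0.44 q [ 45.6  41.8 -65.4 112.5  44.7  58.3  45. ] F [ 0.6 -0.1  0.2]
```

View pics/c2.png

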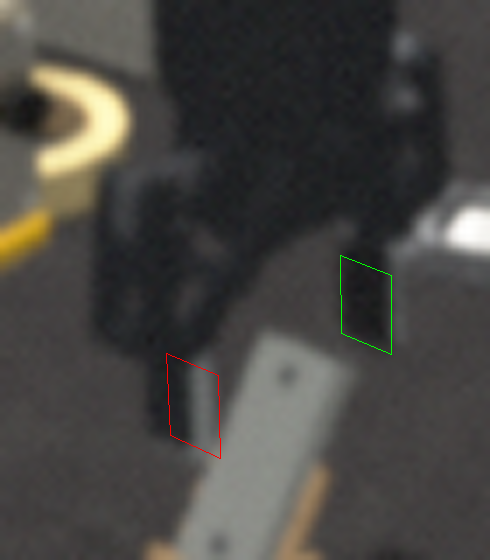

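Emit:
{"api": "send_rows", "payload": {"motion": [-0.2,0.9,0.3,-0.3,0,0,0.6,0,0,0,0,0,0,0,0], "grip_force": 20}}

```text
clock: 12.6
position: [0.5022, -0.0287, 0.0611]
tcp_rot: [[0.998, -0.025, 0.055], [-0.055, 0.003, 0.998], [-0.025, -1.0, 0.001]]
ft_force: [0.5, 0.8, 0.4]
width: 0.0855
```

Emit:
{"api": "send_rows", "payload": {"motion": [0,0,0,0,0.45,0,0,0,0,0.45,0,0,0,0,0.45]}}

```text
clock: 12.9
position: [0.5027, -0.0286, 0.0618]
tcp_rot: [[0.998, -0.024, 0.055], [-0.055, 0.003, 0.998], [-0.024, -1.0, 0.001]]
ft_force: [0.8, 0.3, -0.4]
width: 0.0472
```

```bash

python3 co.py pics/c3.png; python3 go.py .5006 -.0286 .059 87
```

```text
clock 12.95 pos [ 0.5027 -0.0286  0.0618] headz 86.86 tilt [-0.0244 -0.9997  0.0013] w 0.04683682134489877
shift cm [-0.2   0.29 -0.01] norm 0.35 spin -0.14 q [ 44.6  42.6 -64.4 113.3  46.2  56.9  43.8] F [-0.3  0.3 -0.1]
```

View pics/c3.png

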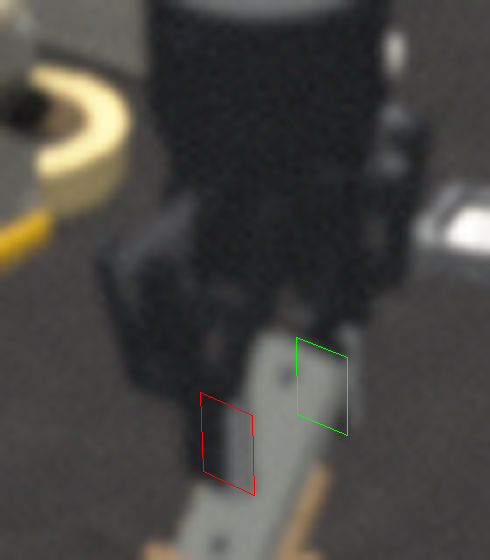

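Emit:
{"api": "send_rows", "payload": {"motion": [0,0,0,0,1,0,0,0,0,1]}}

```text
clock: 13.15
position: [0.5035, -0.0283, 0.063]
tcp_rot: [[0.998, -0.023, 0.055], [-0.055, 0.003, 0.998], [-0.023, -1.0, 0.002]]
ft_force: [-3.0, -0.5, 11.6]
width: 0.0341
```

```bash
python3 co.py pics/c4.png; python3 go.py .5006 -.0286 .059 87
```

```text
clock 13.2 pos [ 0.5034 -0.0281  0.0631] headz 86.85 tilt [-0.0228 -0.9997  0.0016] w 0.03416905672928204
shift cm [-0.27  0.42 -0.06] norm 0.50 spin -0.15 q [ 44.6  42.5 -64.5 113.2  46.1  56.9  43.8] F [-1.8 -0.5 10.8]
```

View pics/c4.png

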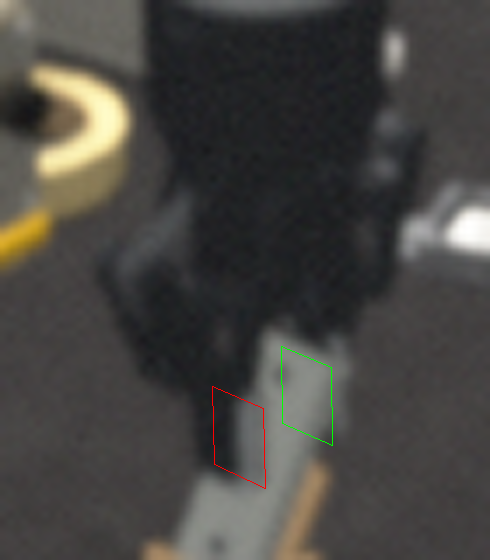

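The jaws have wedged the coupon at 34 mm opening. I'll lift so the pads can turn it upright.

Emit:
{"api": "send_rows", "payload": {"motion": [0,-0.5,0.1,0,1,0,-0.8,0.3,0,1,0,-1,0.3,0,1,0,0,0,0,1]}}

```text
clock: 13.6
position: [0.5058, -0.0098, 0.0894]
tcp_rot: [[0.999, -0.017, 0.049], [-0.049, 0.021, 0.999], [-0.018, -1.0, 0.02]]
ft_force: [-0.5, 7.9, 3.3]
width: 0.012
```

```bash
python3 co.py pics/c5.png; python3 go.py .5006 -.0286 .059 87
```

```text
clock 13.65 pos [ 0.5058 -0.0096  0.0893] headz 87.19 tilt [-0.0179 -0.9996  0.02  ] w 0.012268971561530017
shift cm [-0.37  2.99 -1.98] norm 3.61 spin 0.19 q [ 44.9  41.  -67.1 112.2  43.3  58.5  44.7] F [-1.2  7.5  8.9]
```

View pics/c5.png

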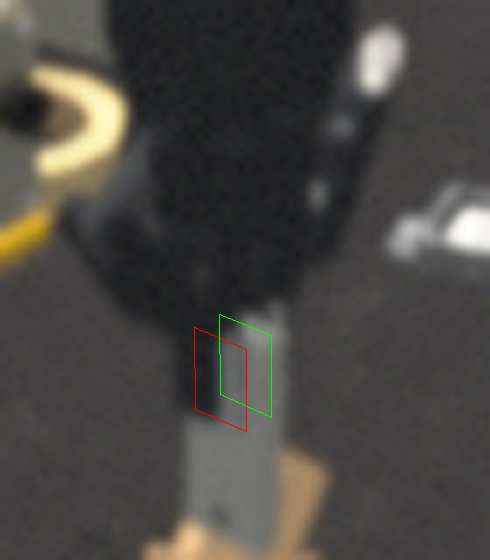

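The coupon now hangs upright in the pads at 12 mm opening. I'll grip harder and lift.

Emit:
{"api": "send_rows", "payload": {"motion": [0,-0.5,0.3,0,1,0,-2,0.3,0,1,0,-3,0,0,1,0,-4,0,0,1,0,-3,0,0,1], "grip_force": 50}}

```text
clock: 14.15
position: [0.5052, -0.0054, 0.2153]
tcp_rot: [[0.999, -0.025, 0.046], [-0.045, 0.022, 0.999], [-0.026, -0.999, 0.02]]
ft_force: [0.9, 0.2, -0.9]
width: 0.0117
```

```bash
python3 - <<'E'
from h import *
im0=read_camera("scene")
a=crop(im0,220,90,100,140,4,"/tmp/a.png");b=crop(read_camera("top"),200,150,100,140,4,"/tmp/a.png")
cv2.imwrite("pics/c6.png",np.hstack([a,b]))
E
python3 go.py .5774 -.2857 .2 16.5
```

```text
clock 14.25 pos [ 0.507  -0.0051  0.217 ] headz 87.33 tilt [-0.0214 -0.9996  0.0203] w 0.011466900757627609
shift cm [  8.36   0.96 -27.73] norm 28.98 spin 70.83 q [ 51.   33.4 -76.4 104.6  32.9  70.6  52.1] F [ 1.2  0.2 -1.7]
```

View pics/c6.png

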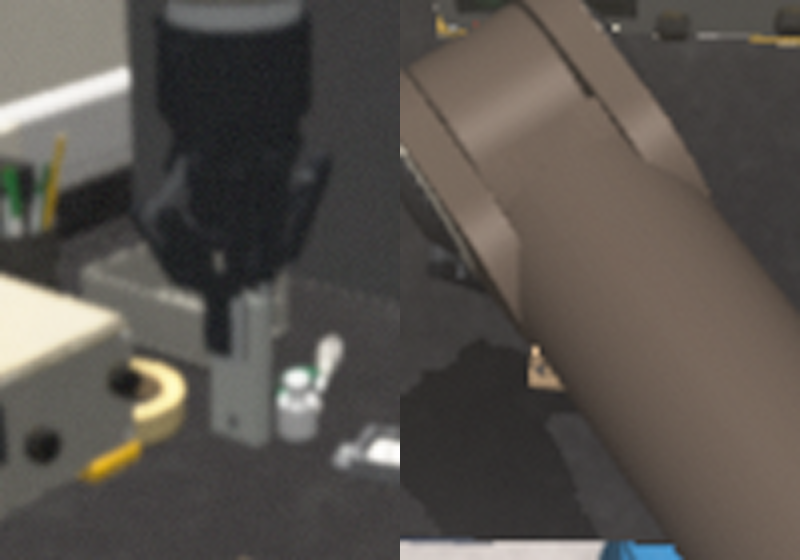

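```bash
python3 - <<'E'
from h import *
st=observe();R=np.array(st['tcp_rot']);p=st['position']
for d in(.035,.04,.045): print(d,np.round((proj("scene",[p+R@np.array([x,d,z]) for x,z in((-.016,.006),(.016,.006),(.016,-.006),(-.016,-.006))])-[230,150])*9).tolist())
print('hole',np.round((proj("scene",[p+R@np.array([0,.04-.008,.006])])-[230,150])*9).tolist())
print(-cam("scene")[1].T@cam("scene")[2])
im0=read_camera("scene");crop(im0,230,150,80,65,9,"pics/c7.png")
E
```

```text
0.035 [[474.0, 413.0], [372.0, 375.0], [406.0, 359.0], [507.0, 396.0]]
0.04 [[474.0, 432.0], [373.0, 394.0], [406.0, 378.0], [507.0, 415.0]]
0.045 [[474.0, 451.0], [373.0, 413.0], [406.0, 397.0], [507.0, 434.0]]
hole [[422.0, 382.0]]
[0.03521218 0.5785438  0.56211228]
```

View pics/c7.png

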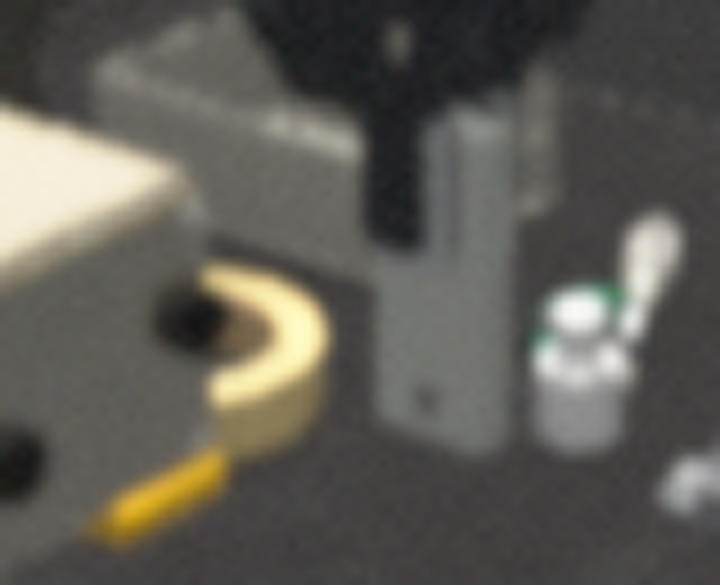

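Bottom corners show at (373,418), (480,455) and (508,440), so the coupon's lower end is about 45 mm below the TCP and centred. I'll spin and go to the tray.

Emit:
{"api": "send_rows", "payload": {"motion": [0,0,0,4,1,0,0,0,6,1,0,0,0,6,1,0,0,0,6,1,0,0,0,6,1]}}

```text
clock: 14.8
position: [0.5025, -0.0084, 0.2089]
tcp_rot: [[0.85, -0.031, 0.526], [-0.526, 0.019, 0.851], [-0.037, -0.999, -0.0]]
ft_force: [0.4, -0.1, -0.6]
width: 0.0116
```

```bash
python3 go.py .581 -.2849 .2 16.5
```

```text
clock 14.8 pos [ 0.5025 -0.0084  0.2089] headz 58.27 tilt [-3.660e-02 -9.993e-01 -5.000e-04] w 0.011646036520799128
shift cm [ 21.24   0.12 -19.39] norm 28.76 spin 41.77 q [ 47.8  29.2 -68.7 105.4  27.8  67.3  28. ] F [ 0.4 -0.1 -0.6]
```

Emit:
{"api": "send_rows", "payload": {"motion": [0,0,0,8,1,0,0,0,8,1,0,0,0,8,1,0,0,0,8,1,0,0,0,6,1]}}

```text
clock: 15.3
position: [0.4979, -0.0108, 0.2022]
tcp_rot: [[0.318, -0.042, 0.947], [-0.948, 0.017, 0.319], [-0.03, -0.999, -0.035]]
ft_force: [-0.4, 0.4, -1.0]
width: 0.0114
```

```bash
python3 go.py .581 -.2849 .2 16.5
```

```text
clock 15.3 pos [ 0.4979 -0.0108  0.2022] headz 18.61 tilt [-0.0297 -0.999  -0.0347] w 0.011404647216827097
shift cm [28.62 -0.6  -0.87] norm 28.64 spin 2.11 q [ 42.1  24.8 -58.6 106.2  21.6  64.2  -5.9] F [-0.4  0.4 -1. ]
```

Emit:
{"api": "send_rows", "payload": {"motion": [3,0,-0.1,0.5,1,4.5,0,-0.1,0.5,1,4.5,0,-0.1,0.5,1,4.5,0,-0.1,0,1,4.5,0,-0.1,0,1]}}

```text
clock: 15.8
position: [0.5539, -0.2119, 0.1909]
tcp_rot: [[0.301, -0.051, 0.952], [-0.953, 0.015, 0.303], [-0.03, -0.999, -0.044]]
ft_force: [0.6, 1.2, -0.2]
width: 0.0112
```

Emit:
{"api": "send_rows", "payload": {"motion": [3.5,0,0,0,1,1.5,0,0,0,1,0,0,0,0,1]}}

```text
clock: 16.1
position: [0.5662, -0.2696, 0.1829]
tcp_rot: [[0.292, -0.059, 0.955], [-0.956, 0.015, 0.293], [-0.032, -0.998, -0.052]]
ft_force: [-0.9, 0.0, -1.8]
width: 0.0113
```

```bash
python3 go.py .581 -.2849 .12 16.5
```

```text
clock 16.1 pos [ 0.5662 -0.2696  0.1829] headz 17.06 tilt [-0.0318 -0.9981 -0.052 ] w 0.011301419426483031
shift cm [2.1  6.17 1.29] norm 6.64 spin 0.56 q [ 53.4  37.3 -50.5  88.7  29.1  71.7  14.8] F [-0.9  0.  -1.8]
```

Emit:
{"api": "send_rows", "payload": {"motion": [0.6,1.5,0.4,0.5,1,0.6,1.5,0.4,0,1,0.6,1.5,0.3,0,1,0,1,0,0,1,0,0,0,0,1]}}

```text
clock: 16.6
position: [0.5783, -0.2765, 0.1197]
tcp_rot: [[0.29, -0.063, 0.955], [-0.956, 0.018, 0.292], [-0.036, -0.998, -0.055]]
ft_force: [0.0, 0.3, -1.2]
width: 0.0112
```

```bash
python3 go.py .581 -.2849 .08 16.5
```

```text
clock 16.6 pos [ 0.5783 -0.2765  0.1197] headz 16.98 tilt [-0.0357 -0.9978 -0.0552] w 0.011161445868658887
shift cm [1.02 3.93 0.24] norm 4.07 spin 0.48 q [ 51.6  42.1 -48.   89.7  32.4  67.2  13. ] F [ 0.   0.3 -1.2]
```

Emit:
{"api": "send_rows", "payload": {"motion": [0.4,0.5,0,0.5,1,0,0,0,0,1,0.4,0.5,0,0,1,0,0,0,0,1,0,0,0,0,1]}}

```text
clock: 17.1
position: [0.5809, -0.2837, 0.11]
tcp_rot: [[0.282, -0.061, 0.957], [-0.959, 0.018, 0.284], [-0.034, -0.998, -0.054]]
ft_force: [0.5, 0.7, -0.3]
width: 0.0115
```

Emit:
{"api": "send_rows", "payload": {"motion": [0,0,0,0,1,0,0,0,0,1,0,0,0,0,1,0,0,0,0,1,0,0,0,0,1]}}

```text
clock: 17.6
position: [0.5812, -0.2839, 0.111]
tcp_rot: [[0.282, -0.06, 0.958], [-0.959, 0.017, 0.283], [-0.033, -0.998, -0.053]]
ft_force: [-0.4, -0.3, -0.0]
width: 0.0113
```

```bash
python3 go.py .581 -.2849 .08 16.5
```

```text
clock 17.6 pos [ 0.5812 -0.2839  0.111 ] headz 16.49 tilt [-0.0331 -0.998  -0.0529] w 0.011346107812033202
shift cm [0.19 3.1  0.12] norm 3.10 spin -0.01 q [ 51.6  42.9 -47.5  89.3  32.9  66.5  12.9] F [-0.4 -0.3 -0. ]
```

Emit:
{"api": "send_rows", "payload": {"motion": [0,0.1,0,0.1,1,0,0.1,0,-0.1,1,0,0.1,0,0.1,1,0,0.1,0,-0.1,1,0,0.1,0,0,1]}}

```text
clock: 18.1
position: [0.5808, -0.2837, 0.1056]
tcp_rot: [[0.282, -0.06, 0.957], [-0.959, 0.017, 0.284], [-0.033, -0.998, -0.053]]
ft_force: [-0.1, 0.1, -1.1]
width: 0.0117
```

```bash
python3 go.py .581 -.2849 .08 16.5
```

```text
clock 18.1 pos [ 0.5808 -0.2837  0.1056] headz 16.50 tilt [-0.0332 -0.9981 -0.0529] w 0.011664534403681266
shift cm [0.2  2.56 0.12] norm 2.57 spin -0.00 q [ 51.5  43.2 -47.3  89.6  33.2  66.   12.7] F [-0.1  0.1 -1.1]
```

Emit:
{"api": "send_rows", "payload": {"motion": [0,0.3,0,0,1,0,0.3,0,0,1,0,0.3,0,0,1,0,0.3,0,0,1,0,0.3,0,0,1]}}

```text
clock: 18.6
position: [0.5799, -0.2835, 0.0894]
tcp_rot: [[0.282, -0.06, 0.957], [-0.959, 0.017, 0.284], [-0.033, -0.998, -0.053]]
ft_force: [0.3, 0.1, -1.0]
width: 0.0111
```

```bash
python3 go.py .581 -.2849 .08 16.5
```

```text
clock 18.6 pos [ 0.5799 -0.2835  0.0894] headz 16.50 tilt [-0.0331 -0.9981 -0.0528] w 0.011137250225364635
shift cm [0.2  0.93 0.12] norm 0.96 spin -0.00 q [ 51.2  44.1 -46.8  90.4  34.   64.5  12.1] F [ 0.3  0.1 -1. ]
```

```bash
python3 go.py .5837 -.2857 .066 16.5; python3 - <<'E'
from h import *
st=observe();R=np.array(st['tcp_rot']);p=st['position']
im0=read_camera("scene")
x0,y0,w,h,s=290,155,60,58,10
def mk(ov):
    im=cv2.resize(im0[y0:y0+h,x0:x0+w],None,fx=s*.66,fy=s*.66,interpolation=cv2.INTER_CUBIC)
    im=cv2.convertScaleAbs(im,alpha=1.4)
    def poly(P,c):
        u=((proj("scene",P)-[x0,y0]+.5)*s*.66-.5).round().astype(int); cv2.polylines(im,[u.reshape(-1,1,2)],True,c,1)
    if ov: poly([p+R@np.array([i,45.5,j])/1000 for i,j in((16,-6),(16,6),(-16,6),(-16,-6))],(0,0,255))
    return im
cv2.imwrite("pics/d1.png",np.hstack([mk(0),mk(1)]))
E
```

```text
clock 18.6 pos [ 0.5799 -0.2835  0.0894] headz 16.50 tilt [-0.0331 -0.9981 -0.0528] w 0.011137250225364635
shift cm [0.4  2.31 0.43] norm 2.38 spin -0.00 q [ 51.2  44.1 -46.8  90.4  34.   64.5  12.1] F [ 0.3  0.1 -1. ]
```

View pics/d1.png

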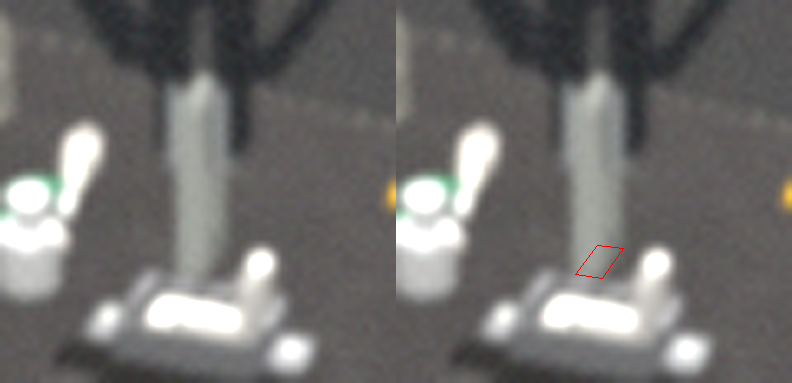

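The coupon hangs over the foot, its lower end at about (200,265), beside the web at (260,290). The prediction agrees with this, so I'll lower.

Emit:
{"api": "send_rows", "payload": {"motion": [0.2,0.5,0.2,0,1,0.2,0.5,0.2,0,1,0.1,0.5,0.1,0,1,0,0.5,0,0,1,0,0,0,0,1]}}

```text
clock: 19.15
position: [0.5848, -0.2868, 0.0659]
tcp_rot: [[0.282, -0.061, 0.957], [-0.959, 0.017, 0.283], [-0.034, -0.998, -0.054]]
ft_force: [-0.2, 0.8, -1.3]
width: 0.0116
```

```bash
python3 go.py .5837 -.2857 .058 16.5
```

```text
clock 19.15 pos [ 0.5848 -0.2868  0.0659] headz 16.49 tilt [-0.0341 -0.998  -0.054 ] w 0.011554333944933768
shift cm [-0.11  0.8  -0.03] norm 0.81 spin -0.01 q [ 50.5  46.1 -45.7  90.2  35.2  63.   11.6] F [-0.2  0.8 -1.3]
```

Emit:
{"api": "send_rows", "payload": {"motion": [-0.1,0.3,0,0,1,0,0.3,0,0,1,0,0,0,0,1]}}

```text
clock: 19.45
position: [0.5841, -0.2855, 0.0595]
tcp_rot: [[0.282, -0.061, 0.957], [-0.959, 0.018, 0.284], [-0.034, -0.998, -0.054]]
ft_force: [-0.3, -0.9, -0.9]
width: 0.0116
```

Emit:
{"api": "send_rows", "payload": {"motion": [0,0.2,0,0,1,0,0,0,0,1]}}

```text
clock: 19.65
position: [0.5843, -0.2854, 0.0578]
tcp_rot: [[0.282, -0.061, 0.957], [-0.959, 0.017, 0.284], [-0.034, -0.998, -0.053]]
ft_force: [-0.4, -0.2, -0.5]
width: 0.0114
```

```bash
python3 go.py .5837 -.2857 .058 16.5
```

```text
clock 19.65 pos [ 0.5843 -0.2854  0.0578] headz 16.50 tilt [-0.0337 -0.998  -0.0532] w 0.011408039864515137
shift cm [ 0.01 -0.01 -0.07] norm 0.07 spin 0.00 q [ 50.3  46.5 -45.5  90.7  35.6  62.2  11.1] F [-0.4 -0.2 -0.5]
```

No contact yet, so I'll go down in small steps.

Emit:
{"api": "send_rows", "payload": {"motion": [0,0.15,0,0,1,0,0,0,0,1]}}

```text
clock: 19.85
position: [0.5846, -0.2856, 0.0577]
tcp_rot: [[0.282, -0.06, 0.958], [-0.959, 0.016, 0.283], [-0.033, -0.998, -0.053]]
ft_force: [-0.1, 0.0, -0.4]
width: 0.0115
```

Emit:
{"api": "send_rows", "payload": {"motion": [0,0.15,0,0,1,0,0,0,0,1]}}

```text
clock: 20.05
position: [0.585, -0.2857, 0.0576]
tcp_rot: [[0.282, -0.059, 0.958], [-0.959, 0.015, 0.283], [-0.031, -0.998, -0.052]]
ft_force: [0.1, -0.2, -1.6]
width: 0.0114
```

```bash
python3 go.py .5837 -.2857 .058 16.5; python3 - <<'E'
from h import *
im0=read_camera("scene")
im=crop(im0,290,160,60,58,9,"/tmp/a.png");cv2.imwrite("pics/d2.png",cv2.convertScaleAbs(im,alpha=1.4))
E
```

```text
clock 20.05 pos [ 0.585  -0.2857  0.0576] headz 16.48 tilt [-0.0314 -0.9981 -0.0521] w 0.011372121023337293
shift cm [-0.03 -0.03 -0.13] norm 0.13 spin -0.02 q [ 50.3  46.5 -45.4  90.7  35.7  62.1  11. ] F [ 0.1 -0.2 -1.6]
```

View pics/d2.png

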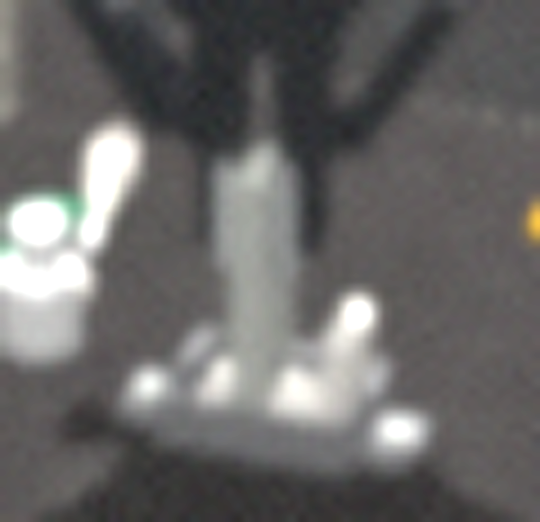

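Emit:
{"api": "send_rows", "payload": {"motion": [0,0.3,-0.1,0,1,0,0.2,0,0,1]}}

```text
clock: 20.3
position: [0.5853, -0.2857, 0.0572]
tcp_rot: [[0.282, -0.056, 0.958], [-0.959, 0.013, 0.283], [-0.029, -0.998, -0.05]]
ft_force: [-6.6, 1.8, 16.6]
width: 0.0116
```

```bash
python3 go.py .5837 -.2857 .058 16.5
```

```text
clock 20.3 pos [ 0.5853 -0.2857  0.0572] headz 16.46 tilt [-0.0287 -0.9983 -0.0499] w 0.011598692289207659
shift cm [-0.05 -0.07 -0.16] norm 0.18 spin -0.04 q [ 50.3  46.4 -45.4  90.9  35.9  61.8  10.9] F [-6.6  1.8 16.6]
```

Contact at 17 N, and pressing also flattens the tilt. I'll repeat that gently.

Emit:
{"api": "send_rows", "payload": {"motion": [0,0.25,0,0,1,0,0.25,0,0,1,0,0.25,0,0,1]}}

```text
clock: 20.6
position: [0.5852, -0.2855, 0.0571]
tcp_rot: [[0.282, -0.056, 0.958], [-0.959, 0.01, 0.282], [-0.025, -0.998, -0.051]]
ft_force: [-6.9, 1.9, 19.6]
width: 0.0114
```

```bash
python3 go.py .5837 -.2857 .058 16.5
```

```text
clock 20.6 pos [ 0.5852 -0.2855  0.0571] headz 16.43 tilt [-0.0249 -0.9984 -0.0508] w 0.011361825429662487
shift cm [-0.03 -0.08 -0.15] norm 0.18 spin -0.07 q [ 50.1  46.3 -45.3  91.   36.   61.7  10.6] F [-6.9  1.9 19.6]
```

Emit:
{"api": "send_rows", "payload": {"motion": [0,-0.1,0,0,1,0,0,0,0,1], "grip_force": 20}}

```text
clock: 20.8
position: [0.5855, -0.2857, 0.0589]
tcp_rot: [[0.282, -0.055, 0.958], [-0.959, 0.009, 0.282], [-0.024, -0.998, -0.05]]
ft_force: [-0.1, -0.8, -1.3]
width: 0.0112
```

```bash
python3 go.py .5837 -.2857 .058 16.5
```

```text
clock 20.8 pos [ 0.5855 -0.2857  0.0589] headz 16.43 tilt [-0.0238 -0.9985 -0.0502] w 0.011193923243714094
shift cm [-0.05  0.1  -0.17] norm 0.20 spin -0.07 q [ 50.1  46.2 -45.3  91.   36.   61.8  10.7] F [-0.1 -0.8 -1.3]
```

Emit:
{"api": "send_rows", "payload": {"motion": [0,0.2,0,0,1,0,0.1,0,0,1]}}

```text
clock: 21.0
position: [0.5858, -0.2858, 0.0572]
tcp_rot: [[0.281, -0.054, 0.958], [-0.959, 0.008, 0.282], [-0.023, -0.998, -0.05]]
ft_force: [-5.2, 0.1, 17.6]
width: 0.0113
```

```bash
python3 go.py .5837 -.2857 .058 16.5
```

```text
clock 21.0 pos [ 0.5858 -0.2858  0.0572] headz 16.41 tilt [-0.0229 -0.9985 -0.0498] w 0.011282205306533503
shift cm [-0.07 -0.07 -0.2 ] norm 0.22 spin -0.09 q [ 50.1  46.3 -45.3  91.   36.1  61.6  10.6] F [-5.2  0.1 17.6]
```

Emit:
{"api": "send_rows", "payload": {"motion": [0,0,0,0,1,0,0,0,0,0.82,0,0,0,0,0.8]}}

```text
clock: 21.3
position: [0.5855, -0.2858, 0.0565]
tcp_rot: [[0.281, -0.055, 0.958], [-0.959, 0.008, 0.282], [-0.023, -0.998, -0.05]]
ft_force: [0.1, 0.1, -0.8]
width: 0.0171
```

```bash
python3 go.py .5837 -.2857 .058 16.5; python3 - <<'E'
from h import *
im0=read_camera("scene")
im=crop(im0,290,160,60,58,9,"/tmp/a.png");cv2.imwrite("pics/d3.png",cv2.convertScaleAbs(im,alpha=1.4))
E
```

```text
clock 21.3 pos [ 0.5855 -0.2858  0.0565] headz 16.40 tilt [-0.0234 -0.9985 -0.0503] w 0.017058992026199298
shift cm [-0.06 -0.14 -0.18] norm 0.23 spin -0.10 q [ 50.1  46.3 -45.2  91.1  36.1  61.6  10.6] F [ 0.1  0.1 -0.8]
```

View pics/d3.png

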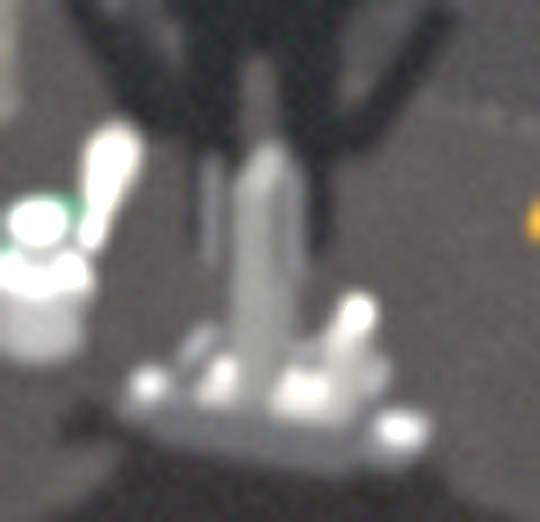

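The coupon stands on the foot with its edges vertical at x of about 235–300. There's a gap at the left pad (210,210) and a smaller one at the right. I'll open fully, then rise.

Emit:
{"api": "send_rows", "payload": {"motion": [0,0,0,0,0.6,0,0,0,0,0.4,0,0,0,0,0,0,0,0,0,0,0,0,0,0,0]}}

```text
clock: 21.85
position: [0.5852, -0.2856, 0.0553]
tcp_rot: [[0.281, -0.056, 0.958], [-0.959, 0.009, 0.282], [-0.025, -0.998, -0.051]]
ft_force: [-0.6, 0.5, 0.5]
width: 0.0849
```

```bash
python3 go.py .5855 -.2858 .17 16.5; python3 - <<'E'
from h import *
im0=read_camera("scene")
im=crop(im0,290,160,60,58,9,"/tmp/a.png");cv2.imwrite("pics/d4.png",cv2.convertScaleAbs(im,alpha=1.4))
E
```

```text
clock 21.85 pos [ 0.5852 -0.2856  0.0553] headz 16.40 tilt [-0.0247 -0.9984 -0.0509] w 0.08490383680855966
shift cm [ -0.26 -11.46  -0.56] norm 11.47 spin -0.10 q [ 50.1  46.4 -45.2  91.1  36.1  61.6  10.6] F [-0.6  0.5  0.5]
```

View pics/d4.png

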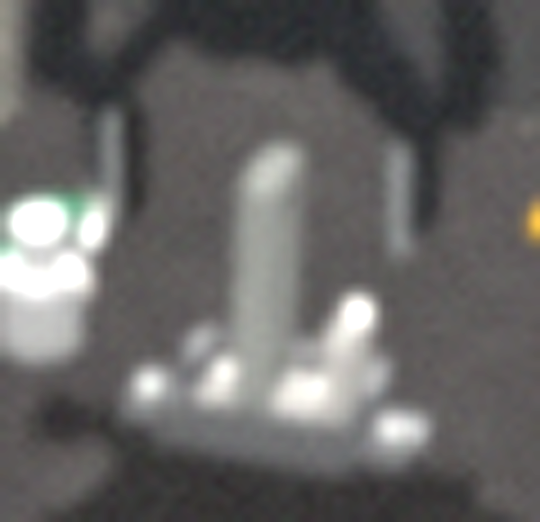

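It stands free with both fingers clear on either side. Rising straight up.

Emit:
{"api": "send_rows", "payload": {"motion": [0,-2,-0.1,0,0,-0.1,-3,-0.2,0,0,-0.1,-3,-0.2,0,0,-0.1,-4,-0.2,0,0,-0.1,-4,-0.2,0,0]}}

```text
clock: 22.4
position: [0.5809, -0.2852, 0.2138]
tcp_rot: [[0.282, -0.067, 0.957], [-0.959, 0.015, 0.283], [-0.033, -0.998, -0.06]]
ft_force: [1.1, -0.1, -1.0]
width: 0.0854
```

Emit:
{"api": "send_rows", "payload": {"motion": [-3,-3,-1,0,0,-4,0,-2,0,0,-4,0,-2,0,0,-4,0,-2,0,0,0,0,0,0,0]}}

```text
clock: 22.9
position: [0.4733, -0.1569, 0.2596]
tcp_rot: [[0.281, -0.057, 0.958], [-0.959, 0.009, 0.282], [-0.025, -0.998, -0.052]]
ft_force: [1.0, -0.7, 1.1]
width: 0.0853
```

```bash
python3 go.py .5855 -.2858 .17 16.5; python3 - <<'E'
from h import *
im0=read_camera("scene")
im=crop(im0,290,160,60,58,9,"/tmp/a.png");b=crop(read_camera("top"),320,190,50,58,9,"/tmp/b.png")
im=im[:,:400]
cv2.imwrite("pics/d5.png",cv2.convertScaleAbs(np.hstack([im,b[:,:400]]),alpha=1.2))
E
```

```text
clock 22.9 pos [ 0.4733 -0.1569  0.2596] headz 16.39 tilt [-0.0251 -0.9983 -0.052 ] w 0.085286939887452
shift cm [15.74  8.18  7.59] norm 19.29 spin -0.11 q [ 58.8  21.1 -58.4 101.3  18.4  71.6  11.5] F [ 1.  -0.7  1.1]
```

View pics/d5.png

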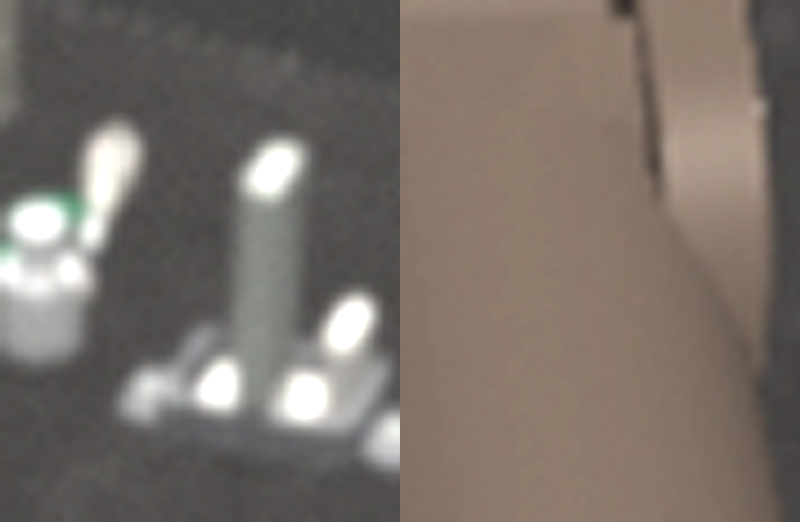

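Emit:
{"api": "send_rows", "payload": {"motion": [-4,0,-2,0,0,-4,0,-2,0,0,-4,0,-1,0,0,-4,0,0,0,0,-4,0,0,0,0]}}

```text
clock: 23.5
position: [0.3761, 0.0135, 0.2667]
tcp_rot: [[0.262, -0.051, 0.964], [-0.965, 0.016, 0.263], [-0.029, -0.999, -0.045]]
ft_force: [0.5, 0.1, 0.4]
width: 0.0855
```

```bash
python3 - <<'E'
from h import *
out=[]
for n,x0,y0 in(("scene",293,160),("top",318,185)):
    im=read_camera(n);s=9;w,h=44,58
    c=cv2.convertScaleAbs(cv2.resize(im[y0:y0+h,x0:x0+w],None,fx=s,fy=s,interpolation=cv2.INTER_CUBIC),alpha=1.2)
    def poly(P,col):
        u=((proj(n,P)-[x0,y0]+.5)*s-.5).round().astype(int); cv2.polylines(c,[u.reshape(-1,1,2)],True,col,1)
    a=np.radians(16.5);f=np.array([np.cos(a),np.sin(a),0]);l=np.array([-f[1],f[0],0])
    b=np.array([.5771,-.2860,0]);k=np.array([.5825,-.2852,0])
    R=lambda c0,h1,h2,z:[c0+f*i*h1+l*j*h2+np.array([0,0,z]) for i,j in((1,1),(1,-1),(-1,-1),(-1,1))]
    poly(R(b,.025,.014,.012),(0,255,255)); poly(R(b-f*.021,.004,.014,.042),(255,255,0))
    poly(R(k,.006,.016,.092),(0,0,255)); poly(R(k,.006,.016,.012),(0,0,255))
    out.append(c)
cv2.imwrite("pics/d6.png",np.hstack(out))
E
```

```text
(no output)
```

View pics/d6.png

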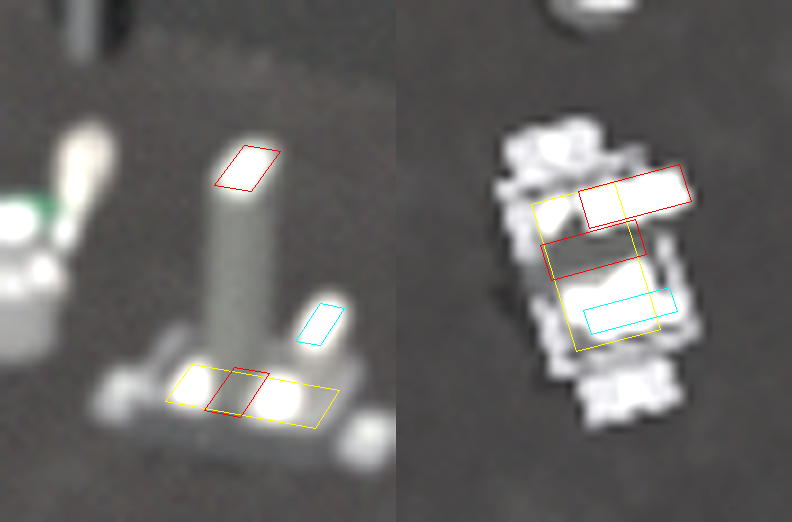

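In both views the outlines for a flat bracket and a plumb coupon on its foot fit the picture. The coupon's top end matches at (247,168) in the scene view and (635,197) in the top view. The arm is clear, so I'm handing in.

```bash
python3 -c "
from station import *
print(observe()['clock'],observe()['joint_velocities']);print(hand_in())"
```

```text
23.6 [ 1.52252246  2.60235336  4.712969   -1.32997733  4.28070424 -0.0682554
  2.60306651]
the job is handed in; nothing more can be done
None
```

The job is done and handed in at 23.6 s of the 58 s allowed; no verdict was reported.

- **Bracket:** I picked it up by its web, set it flat on the tray floor with the web towards the robot, and let it go before touching the coupon. By the final pictures it lies within about 1 mm of the tray's centre.
- **Coupon:** I gripped it across its thickness on the rest, and the flat pads turned it upright as I lifted. I then stood it on the bracket's foot with a broad face towards the web, about 5 mm from the foot's middle on the side away from the web, and released it.

**Last checks:** in both camera views, outlines for a flat bracket and a plumb coupon fit the picture to about 1 mm. The coupon was standing free, and the arm was clear at z 0.27 m. I planned the moves to stay clear of the bush, weight and loupe, but I didn't re-measure where they ended up.

**What disagreed:**
- The tool drifted about 3 degrees off vertical during the carry, so the coupon touched down slightly tilted. After release it stood plumb in the pictures.
- The scene camera was about 1–2 mm off from the arm's own readings.
- The arm was still settling slightly, at under 5 degrees/s, when I handed in.

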